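# Flip the ratchet and screw the mould flask shut in the bench press

## Robot

A 6-joint arm with a two-finger parallel gripper is mounted at the origin on the work surface. World frame = base frame: x ahead of the robot, y to its left, z up, the work surface at z = 0. Lengths are in m, angles in degrees, forces in N, time in s.
With the tool pointing down it reaches from about 0.25 to 0.725 m from the base axis. Payload 9.7 kg.
Tool frame: the origin (TCP) lies midway between the tips of the shut fingers; the grasp point (between the pads) lies 19 mm behind it; y points along the fingers, x is the direction in which the jaws open and shut, and the axes are right-handed (so a half turn about y gives the same grasp; the last joint's range is limited). The gripper opens to 85 mm and grips with 20 to 120 N. Pads are 22 mm wide; open, the fingers measure 114 mm over their backs; the gripper's body (76 mm by 85 mm) begins 54 mm behind the grasp point. The pads swing forward as they close: fully open they stand 13 mm farther back than shut.
Start: joints at [73.912, 4.979, 10.078, 95.1, 0, 90], TCP at [0.152, 0.528, 0.231] pointing down, gripper open.
Joint ranges: [-179.16, 179.16], [-48.56, 103.87], [-65.8, 70.77], [-126.05, 130.52], [-82.76, 87.17], [-180, 180]. Speed limits (degrees/s): [127.2, 127.2, 147.25, 180, 180, 180].

## Interface

Orientations are given as [roll, pitch, yaw] about the fixed x, y, z axes, in that order (R = Rz(yaw) Ry(pitch) Rx(roll)).
In Python, from plant import r, cams, order gives the robot as it stands.
- The arm moves only by the shell command python3 -m jog 'ROWS'. ROWS is JSON, a list of rows, each a list of 7 numbers: the gripper command: -1 is shut, 1 is fully open, values between are in proportion, then the shift along the world's x, y, z in cm, then the turn, a rotation vector about the world's x, y, z in degrees. In form: [[claw, x, y, z, wx, wy, wz], ...]. A call has 1 to 12 rows; each row is the pose to reach, as a shift and turn from the pose commanded when the call began; what a row does not reach only later rows make up. A row lasts 1/12 s, in which the tool goes at most 41.7 mm and 7.16 degrees, less where a joint would pass 70% of its speed; a pose out of reach is approached as far as the arm can. A call with a gripper value outside its range is refused whole. The fingers move at their own pace and stop on an object; the grip force is fixed at half the most. Time passes only in rows, so rows that repeat a pose let the fingers close. It gives the time, the measured TCP pose, the force and the opening at its end, in the units of the state.
- r.get_obs(): the state, without advancing time (a new reading comes with each control period).
- cams.capture(name): name is "side" or "top"; returns the picture (400x640x3 uint8, blue, green, red); there is no depth.
- cams.camera_info(name): a dict with "fx", "fy", "cx", "cy" (pixels), "R" (3x3) and "t" (3): a world point X has camera coordinates R X + t. Camera axes: x right, y down, z forward; pixel columns grow to the right and rows downward; lengths in m; the calibration is good to about 2 mm. A picture is of the moment at which its call begins. camera_info takes no time and is no camera call.
- order.close_job(): hands the job in, once; it reports no verdict.
The state is a dict: "clock": time; "joint_pos": joint angles; "dq": joint speeds; "tau": joint torques, N m; "tool_pos": TCP position; "orientation": TCP orientation; "wrist_force": force on the tool from outside, world axes, zero at the start; "torque": the same for the moment, N m; "grip_width": finger opening in m.
Only numpy, scipy, OpenCV 4.12 (cv2) and the standard library are available. Lean on these libraries where they do the work, as an engineer would, in place of code of your own. Each camera call takes 0.05 s, during which the arm holds its last target.

## Task

The ratchet handle on the flask press is still set to loosen. Flip the little red lever on the ratchet head over to its other side without forcing it, swing the handle back counter-clockwise (seen from above) until it points straight out of the front of the press or farther, to feel that it now runs free without unscrewing the spindle, then work it clockwise until the two halves of the brass flask meet and the screw is nipped up to about 1.5 N m (10 N at the middle of the grip), no harder. Let go, leave the lever set to tighten and the things around the press where they are.

Things in the scene. Friction and masses are not known exactly. Their poses are not given: they have to be found in the camera images.
- press: Bench screw press, fixed: grey base 140 x 210 x 16 mm, two steel columns (18 mm thick, tops 186 mm above the bench) 80 mm to either side of the middle, grey crosshead between them (top at 128 mm), through which the upright screw spindle passes, with the ratchet on top. Origin: centre of the underside, on the spindle's axis; z up, -x is the press's front, y runs from column to column.
- spindle (a joint): Angle of the screw spindle (rad): 0 at the start, grows clockwise seen from above = tightening, 12 mm down per turn (ratchet and handle ride along). Its own friction is about 0.35 N m; it stays where left, also under load. A hexagon with a white mark just below the ratchet head shows it turning.
- handle (a joint): Angle of the ratchet handle about the spindle (rad): 0 pointing straight out of the press's front (press -x), grows clockwise seen from above (towards press +y). The columns stop it at -1.35 and 1.35; it starts between 0.85 and 1.15. Set to tighten, it drives the spindle clockwise (after up to one tooth, 0.31 rad, of lost motion) and clicks back free counter-clockwise; set to loosen, the reverse.
- handle_grip (a point): Middle of the handle's black round grip (24 mm thick, 100 mm long, level), 145 mm out from the spindle's axis, 165 mm above the bench; x outwards along it, z up. Torque felt while it moves slowly: running free 0.1 N m with clicks; turning the screw 0.4 to 0.6; then, halves met, about 2.5 more per further radian. At standstill it feels less; fast moves add knocks of 1 N m.
- head_top (a point): Centre of the flat top of the ratchet head (steel disc 66 mm across, 26 mm high, with a lobe towards the handle), on the spindle's axis. x outwards along the handle, z up.
- lever (a joint): Angle of the direction lever on top of the ratchet head (rad): about 0 = loosen (as it starts), 0.64 = tighten; grows clockwise seen from above. A spring detent snaps it to either end from past the middle (0.32); about 3 to 4 N at the tab. Its pin lies on the handle's line 34 mm out from the spindle's axis; the lever points from there inwards over the head.
- lever_tab (a point): Middle of the red upright thumb tab at the free end of the flat (5 mm thick) lever: 10 mm long, 8 mm wide, top 18 mm above the head's top, 30 mm inwards from the lever's pin; the point lies 11 mm above the head's top. Along head_top's y axis it stands about 9.5 mm to the minus side when set to loosen, 9.5 mm to the plus side when set to tighten. The point's x axis points from tab to pin.
- flask: Lower half of the round brass mould flask, 80 mm across, fixed on the press bed under the spindle. Origin on the spindle's axis, 26 mm below its upper face; z up.
- flask_lid: Upper half of the flask, 80 mm across, 22 mm high, stiff on its dowel pins; origin at the centre of its underside, z up. It starts 1.6 mm open: 27.6 mm above the flask's origin; closed it is 26.0 mm above it.
- foot: Round steel pressure foot (44 mm across) under the spindle; origin at the centre of its underside, z up. It starts 0.2 to 2.3 mm above the lid (differs from time to time). At 1.5 N m on the handle it presses on the lid with about 100 to 130 N.
- bottle_mid (a point): Bystander: small amber dropper bottle, 36 mm across, 88 mm high; half-way up.
- bowl_mid (a point): Bystander: white porcelain mixing bowl, 90 mm across, 38 mm high; half-way up.
- jar_mid (a point): Bystander: white paste jar with a blue cap, 52 mm across, 50 mm high; half-way up.
- spatula_mid (a point): Bystander: spatula lying flat on the bench, 170 mm long; its middle.

How it is judged:
By the outcome, as a careful person would: the job done as asked, in the order asked, and still so for the second after the job is handed in, with the robot touching nothing.
It also fails if it takes over 72 s, if anything falls off the work surface, if the arm or the gripper's body presses on something with over 40 N, if the wrist force passes 120 N, or if a joint passes its speed limit or range.

## Working session

There is one attempt and no reset: what is moved stays moved. The work goes in short steps, Python scripts to look and compute and a shell command to move; the robot and the scene stay as the last step left them, time stands still between calls to the robot, and variables do not carry over. Pictures are saved under pics/ and viewed, and the job is handed in when it is done.

```bash
ls; mkdir -p pics; python3 - <<'E'
from plant import r,cams,order
import cv2
o=r.get_obs();print(o)
for n in("side","top"):
    cv2.imwrite(f"pics/{n}0.png",cams.capture(n));print(n,cams.camera_info(n))
E
```

```text
pics
{'clock': 0.0, 'joint_pos': array([ 7.39116223e+01,  5.01330574e+00,  1.00321907e+01,  9.50994473e+01,
       -1.83980766e-03,  8.99993630e+01]), 'dq': array([-0.1000575 ,  0.0055395 , -0.09749451,  0.03644791, -0.03871888,
        0.03919697]), 'tau': array([-6.31547809e-04, -5.20387208e+01,  4.64806437e+01,  1.63755985e-02,
       -9.89875753e-05,  2.22213987e-05]), 'tool_pos': array([0.15235826, 0.5282267 , 0.23054164]), 'orientation': array([-9.00018389e+01,  8.05623904e-02,  7.39122594e+01]), 'wrist_force': array([ 0.36433913,  0.06549154, -0.19279335]), 'torque': array([ 0.01096592, -0.00856186,  0.03179259]), 'grip_width': 0.08540936921805771}
side {'fx': 514.3289855337472, 'fy': 514.3289855337472, 'cx': 317.397504310161, 'cy': 209.0862706346648, 'R': array([[-0.97869322, -0.20525309,  0.00554593],
       [-0.13001528,  0.5985847 , -0.79043809],
       [ 0.15892016, -0.77431746, -0.61251683]]), 't': array([0.54295556, 0.16375291, 1.32358676])}
top {'fx': 376.6840479075384, 'fy': 376.6840479075384, 'cx': 317.54792086222415, 'cy': 204.08763090390752, 'R': array([[ 0.01388384, -0.99987037, -0.00815417],
       [-0.99705673, -0.01322891, -0.07551734],
       [ 0.07539968,  0.00917864, -0.99711115]]), 't': array([0.00140849, 0.52701236, 1.18282316])}
```

View pics/side0.png

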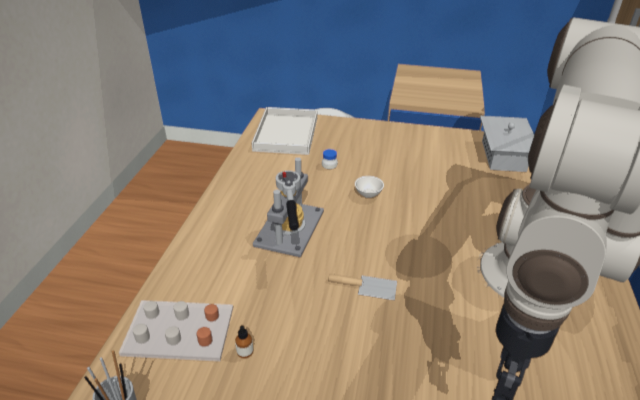

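View pics/top0.png

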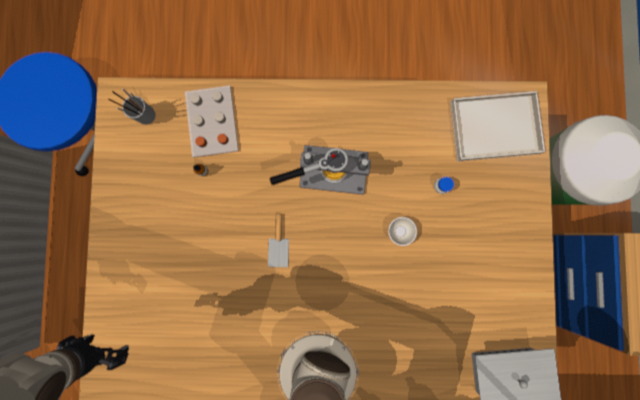

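The side view shows the press around (290,215) with its red lever at about (285,175). The top view shows the press at (335,168) and the grip at (287,178), pointing to image left (+y). I'll zoom in on both.

```bash
cat > h.py <<'E'
import numpy as np,cv2
from plant import r,cams,order
I={n:cams.camera_info(n) for n in("side","top")}
def ray(n,u,v):
    c=I[n];R=np.array(c["R"]);t=np.array(c["t"])
    d=R.T@np.array([(u-c["cx"])/c["fx"],(v-c["cy"])/c["fy"],1]);return -R.T@t,d
def plane(n,u,v,z):
    o,d=ray(n,u,v);return o+d*(z-o[2])/d[2]
def tri(a,b):
    o1,d1=ray("side",*a);o2,d2=ray("top",*b)
    A=np.stack([d1,-d2],1);s=np.linalg.lstsq(A,o2-o1,rcond=None)[0]
    p,q=o1+d1*s[0],o2+d2*s[1];return (p+q)/2,np.linalg.norm(p-q)
def proj(n,X):
    c=I[n];x=np.array(c["R"])@np.array(X)+c["t"];return np.array([c["fx"]*x[0]/x[2]+c["cx"],c["fy"]*x[1]/x[2]+c["cy"]])
def crop(img,u0,v0,u1,v1,s,name):
    cv2.imwrite(name,cv2.resize(img[v0:v1,u0:u1],None,fx=s,fy=s,interpolation=cv2.INTER_CUBIC))
def blobs(m,minA=3):
    n,l,s,c=cv2.connectedComponentsWithStats(m.astype(np.uint8));return [(s[i].tolist(),c[i].round(2).tolist()) for i in range(1,n) if s[i,4]>=minA]
E
python3 - <<'E'
from h import *
s=cv2.imread("pics/side0.png");t=cv2.imread("pics/top0.png")
crop(s,240,140,340,260,5,"pics/s0z.png");crop(t,255,130,385,210,6,"pics/t0z.png")
for n,i,(u0,v0,u1,v1) in(("side",s,(240,140,340,260)),("top",t,(255,130,385,210))):
    h=cv2.cvtColor(i,cv2.COLOR_BGR2HSV).astype(int);w=np.zeros(h.shape[:2],bool);w[v0:v1,u0:u1]=1
    red=w&((h[...,0]<6)|(h[...,0]>172))&(h[...,1]>120)&(h[...,2]>60)
    blk=w&(h[...,2]<45)
    print(n,"red",blobs(red),"blk",blobs(blk,15))
E
```

```text
side red [([283, 172, 3, 5, 14], [283.93, 174.14])] blk [([287, 201, 11, 29, 225], [292.0, 214.71])]
top red [([331, 154, 5, 4, 16], [333.0, 155.5])] blk [([271, 168, 33, 16, 202], [287.12, 175.65])]
```

View pics/s0z.png

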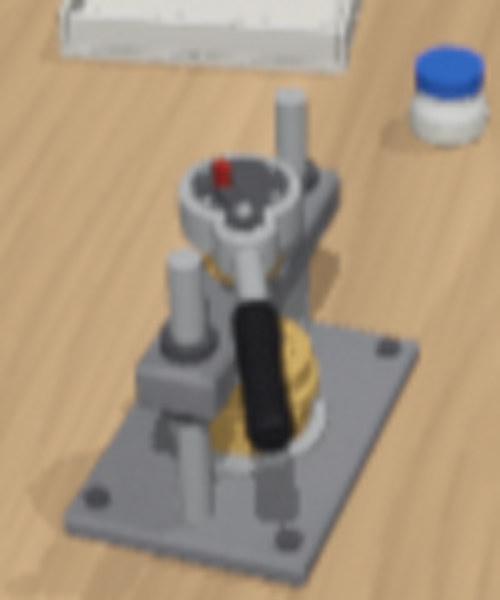

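View pics/t0z.png

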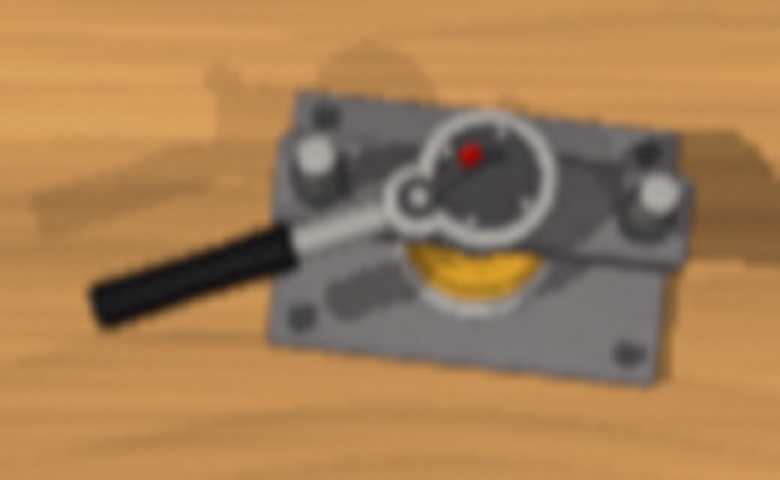

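The zooms show the lever tab at side (284,174) and top (333,155.5). The column tops in the top view are at (307.8,156.2) and (364.5,162.3), and the grip centroid is at (287,175.7).

```bash
python3 - <<'E'
from h import *
p=lambda *a:np.round(a[0],4)
cl=plane("top",307.8,156.2,.186);cr=plane("top",364.7,162.3,.186)
sl=plane("side",240+185/5,140+258/5,.186);sr=plane("side",240+290/5,140+95/5,.186)
print("cols top",cl,cr,np.linalg.norm(cl-cr),"side",sl,sr,np.linalg.norm(sl-sr))
for a,b,z in((cl,cr,0),(sl,sr,0)):
    m=(a+b)/2;d=a-b;print("mid",m,"yaw",np.degrees(np.arctan2(-d[0],d[1])))
print("tab",tri((283.93,174.14),(333,155.5)))
print("grip",tri((292,214.7),(287.12,175.65)),plane("top",287.12,175.65,.17),plane("side",292,214.7,.17))
# head ring centre in top zoom (487,178), pin (417,198)
for z in(.18,.19,.2):print("head",z,plane("top",255+487/6,130+178/6,z),plane("side",240+243/5,140+190/5,z))
print("pin",tri((240+243/5,140+210/5),(255+417/6,130+198/6)))
E
```

```text
cols top [0.64743778 0.03596716 0.186     ] [ 0.63224807 -0.12201945  0.186     ] 0.1587151432541684 side [0.65019768 0.04047982 0.186     ] [ 0.63464635 -0.11819663  0.186     ] 0.15943668707962777
mid [ 0.63984293 -0.04302614  0.186     ] yaw -5.491856540264286
mid [ 0.64242201 -0.0388584   0.186     ] yaw -5.597483910299568
tab (array([ 0.65071468, -0.03374458,  0.1892426 ]), np.float64(0.0022267099267283866))
grip (array([0.59716658, 0.09468895, 0.16312762]), np.float64(0.0029865132829174665)) [0.59463288 0.09383538 0.17      ] [0.59642969 0.10297752 0.17      ]
head 0.18 [ 0.63983618 -0.04313974  0.18      ] [ 0.6392339  -0.03232832  0.18      ]
head 0.19 [ 0.63787722 -0.04274846  0.19      ] [ 0.63531257 -0.01818799  0.19      ]
head 0.2 [ 0.63591825 -0.04235717  0.2       ] [ 0.63139125 -0.00404765  0.2       ]
pin (array([ 0.63150163, -0.01040532,  0.18288335]), np.float64(0.003994201226944551))
```

```bash
python3 -m jog '[[-1,10,-9,3,0,0,-7],[-1,14,-13,3,0,0,-14],[-1,18,-17,3,0,0,-21],[-1,22,-21,3,0,0,-28],[-1,26,-25,3,0,0,-35],[-1,30,-29,3,0,0,-42],[-1,33,-33,3,0,0,-49],[-1,36,-37,3,0,0,-56],[-1,39,-40,3,0,0,-56],[-1,42,-43,3,0,0,-56],[-1,45,-46,3,0,0,-56],[-1,48,-49,3,0,0,-56]]'
```

```text
clock: 1.1
tool_pos: [0.5036, 0.1724, 0.2595]
orientation: [-90.0, 0.0, 17.9]
wrist_force: [-0.2, 1.0, -0.8]
grip_width: -0.0002
```

```bash
python3 -m jog '[[-1,5,-5,0,0,0,0],[-1,9,-9,0,0,0,0],[-1,13,-13,0,0,0,0],[-1,13,-13,0,0,0,0],[-1,13,-13,0,0,0,0],[-1,13,-13,0,0,0,0]]'
```

```text
clock: 1.6
tool_pos: [0.6345, 0.041, 0.2573]
orientation: [-90.0, 0.1, 17.7]
wrist_force: [-0.0, -0.7, 0.3]
grip_width: 0.0002
```

```bash
python3 -m jog '[[-1,2.5,-3.2,0,0,0,0],[-1,4.8,-6.3,0,0,0,0],[-1,4.8,-6.3,-2,0,0,0],[-1,4.8,-6.3,-4,0,0,0],[-1,4.8,-6.3,-4,0,0,0],[-1,4.8,-6.3,-4,0,0,0]]'; python3 - <<'E'
from h import *
for n,b in(("side",(230,120,340,240)),("top",(255,110,385,210))):
    i=cams.capture(n);crop(i,*b,5,f"pics/{n}1.png")
print(r.get_obs()["joint_pos"],r.get_obs()["tool_pos"],r.get_obs()["wrist_force"])
E
```

```text
clock: 2.1
tool_pos: [0.6796, -0.0182, 0.2187]
orientation: [-89.9, 0.2, 17.9]
wrist_force: [-0.4, -0.6, 0.4]
grip_width: -0.0
[-1.51458725e+00  2.40289984e+01  3.19121324e+01  9.78070072e+01
  2.92144573e-03  7.05296340e+01] [ 0.68034334 -0.01797421  0.22130811] [-0.67458847  0.00289673  0.37562033]
```

View pics/side1.png

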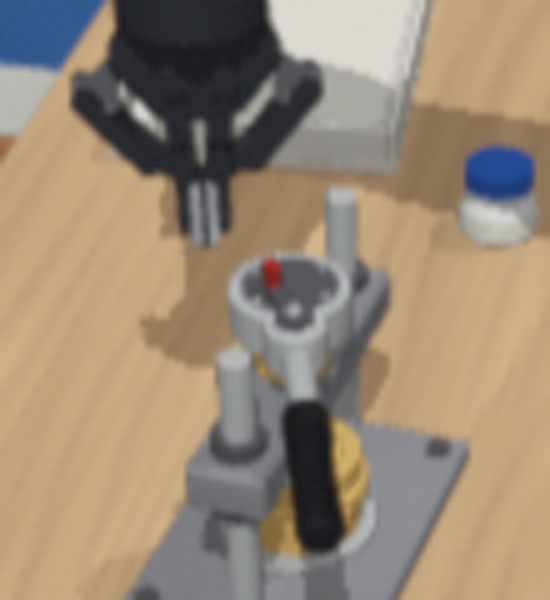

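View pics/top1.png

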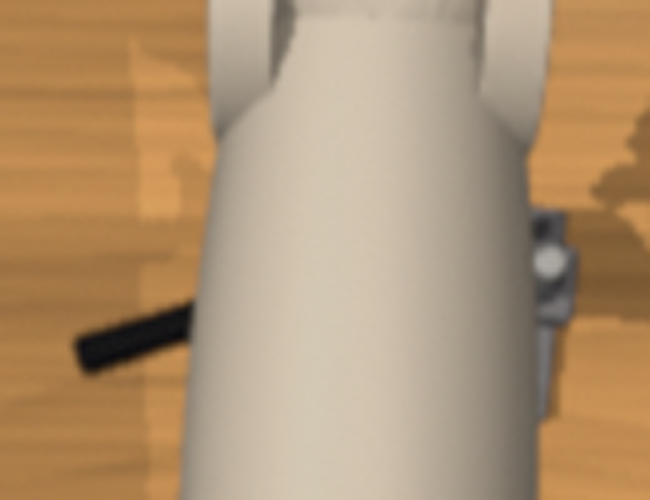

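The side view shows the shut fingers with their tips at (271,168.6), behind the tab at (284,174), and the handle hasn't moved. In the top view the arm covers the head. I'm lowering to tab height.

```bash
python3 -m jog '[[-1,0.1,-0.5,-1,0,0,0],[-1,0.1,-0.5,-2,0,0,0],[-1,0.1,-0.5,-3,0,0,0],[-1,0.1,-0.5,-3,0,0,0],[-1,0.1,-0.5,-3,0,0,0]]'; python3 - <<'E'
from h import *
i=cams.capture("side");crop(i,230,120,340,240,5,"pics/side2.png")
o=r.get_obs();print(o["tool_pos"],o["wrist_force"],proj("side",o["tool_pos"]))
E
```

```text
clock: 2.62
tool_pos: [0.6813, -0.0236, 0.1899]
orientation: [-90.0, 0.0, 17.9]
wrist_force: [1.2, -0.2, 1.1]
grip_width: 0.0002
[ 0.68158507 -0.02361115  0.19052023] [-0.38206209  0.04837208 -0.18993076] [271.80595855 174.53078493]
```

View pics/side2.png

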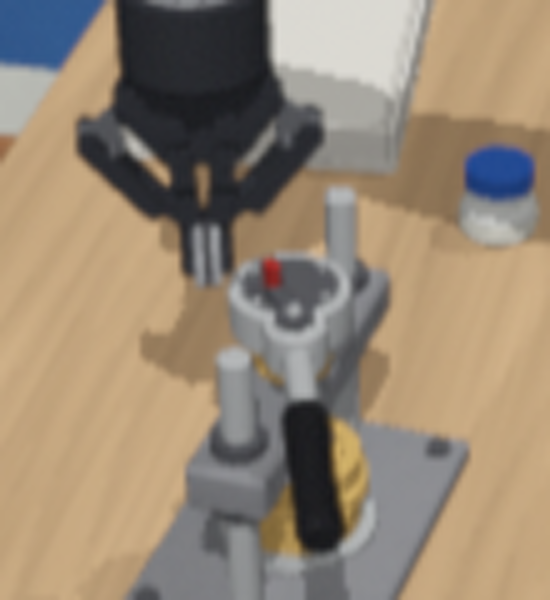

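```bash
python3 -m jog '[[-1,-0.4,-0.1,-0.2,0,0,0],[-1,-0.8,-0.25,-0.2,0,0,0],[-1,-1.2,-0.4,-0.2,0,0,0],[-1,-1.4,-0.45,-0.2,0,0,0],[-1,-1.6,-0.5,-0.2,0,0,0],[-1,-1.8,-0.6,-0.2,0,0,0],[-1,-1.8,-0.6,-0.2,0,0,0]]'; python3 - <<'E'
from h import *
i=cams.capture("side");crop(i,230,120,340,240,5,"pics/side3.png")
o=r.get_obs();print(o["tool_pos"],o["wrist_force"],proj("side",o["tool_pos"]))
E
```

```text
clock: 3.25
tool_pos: [0.6638, -0.0299, 0.1882]
orientation: [-90.0, -0.1, 17.9]
wrist_force: [1.4, 0.0, 0.3]
grip_width: 0.0002
[ 0.66375372 -0.02988043  0.18810488] [ 2.59994954 -0.42422328  0.85621683] [279.12859182 174.80391172]
```

View pics/side3.png

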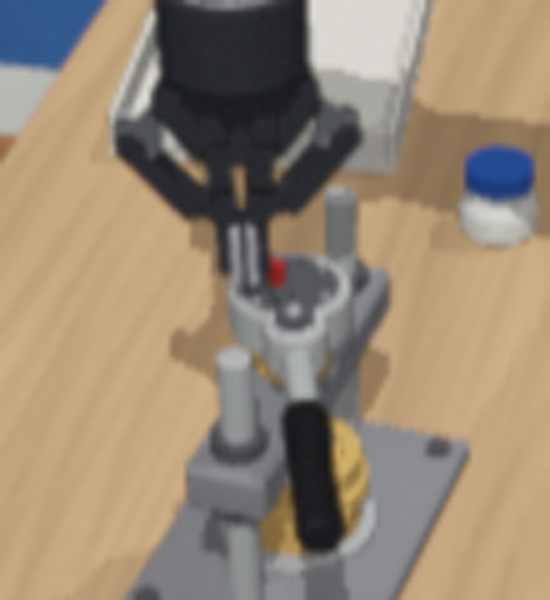

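Contact has begun: +2.6 N in x, and the tab has shifted slightly to about (285.4,174). I'm pushing on slowly past the middle.

```bash
python3 -m jog '[[-1,-0.1,-0.03,0,0,0,0],[-1,-0.2,-0.06,0,0,0,0],[-1,-0.3,-0.1,0,0,0,0],[-1,-0.4,-0.13,0,0,0,0],[-1,-0.5,-0.16,0,0,0,0],[-1,-0.6,-0.2,0,0,0,0],[-1,-0.6,-0.2,0,0,0,0]]'; python3 - <<'E'
from h import *
i=cams.capture("side");crop(i,230,120,340,240,5,"pics/side4.png")
o=r.get_obs();print(o["tool_pos"],o["wrist_force"],proj("side",o["tool_pos"]))
E
```

```text
clock: 3.88
tool_pos: [0.657, -0.0316, 0.1875]
orientation: [-90.0, 0.1, 17.9]
wrist_force: [-0.4, 0.2, -0.2]
grip_width: 0.0001
[ 0.65697516 -0.03158773  0.18734018] [ 0.43665316 -0.25328481  0.92521123] [281.8328327  175.00051647]
```

View pics/side4.png

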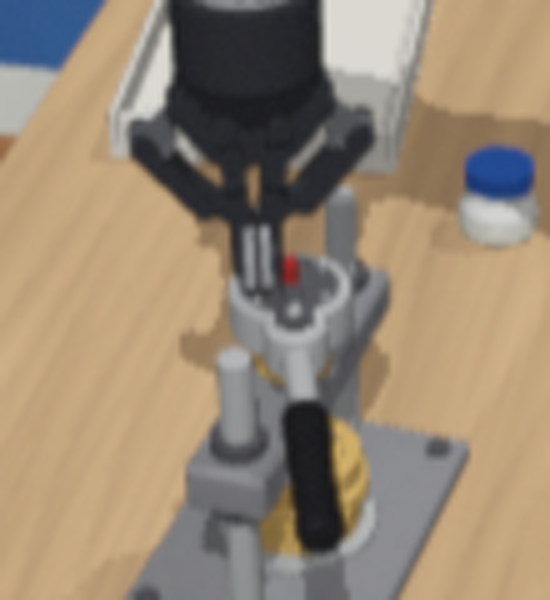

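```bash
python3 -m jog '[[-1,-0.1,-0.03,0,0,0,0],[-1,-0.2,-0.06,0,0,0,0],[-1,-0.3,-0.1,0,0,0,0],[-1,-0.3,-0.1,0,0,0,0]]'; python3 - <<'E'
from h import *
i=cams.capture("side");crop(i,230,120,340,240,5,"pics/side5.png")
o=r.get_obs();print(o["tool_pos"],o["wrist_force"])
s=i
h=cv2.cvtColor(s,cv2.COLOR_BGR2HSV).astype(int);w=np.zeros(h.shape[:2],bool);w[140:260,240:340]=1
print(blobs(w&((h[...,0]<6)|(h[...,0]>172))&(h[...,1]>120)&(h[...,2]>60)))
ax=np.array([.641,-.041,0]);u=np.array([-.3077,.951,0]);y=np.array([-.951,-.3077,0])
for k in(-.0095,0,.0095):print(k,proj("side",ax+u*(.0055 if k else .004)+y*k+[0,0,.189]))
E
```

```text
clock: 4.27
tool_pos: [0.6542, -0.0327, 0.1875]
orientation: [-90.0, 0.0, 17.9]
wrist_force: [-0.0, -0.2, -0.6]
grip_width: 0.0001
[ 0.65430415 -0.0326608   0.18754032] [-0.72991884 -0.82783986 -1.31720035]
[([287, 171, 4, 6, 19], [288.89, 173.42])]
-0.0095 [285.1501641  174.60150886]
0 [288.76612791 174.08093343]
0.0095 [292.44938928 174.20199526]
```

View pics/side5.png

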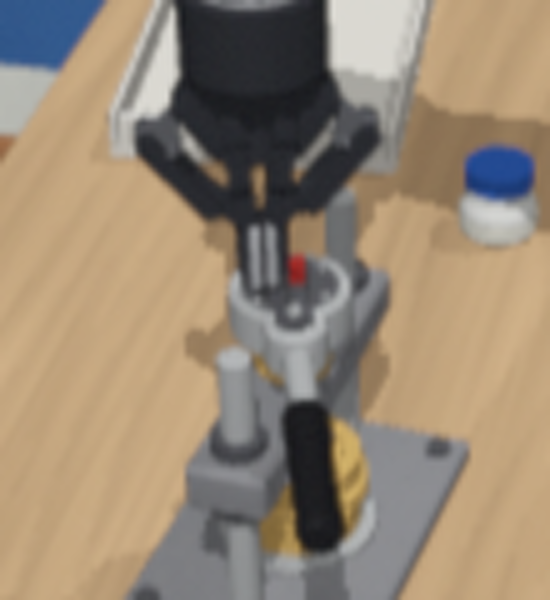

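```bash
python3 -m jog '[[-1,-0.1,-0.03,0,0,0,0],[-1,-0.2,-0.06,0,0,0,0],[-1,-0.3,-0.1,0,0,0,0],[-1,-0.3,-0.1,0,0,0,0]]'; python3 - <<'E'
from h import *
i=cams.capture("side");crop(i,230,120,340,240,5,"pics/side6.png")
o=r.get_obs();print(o["tool_pos"],o["wrist_force"])
s=i
h=cv2.cvtColor(s,cv2.COLOR_BGR2HSV).astype(int);w=np.zeros(h.shape[:2],bool);w[140:260,240:340]=1
print(blobs(w&((h[...,0]<6)|(h[...,0]>172))&(h[...,1]>120)&(h[...,2]>60)))
E
```

```text
clock: 4.65
tool_pos: [0.6514, -0.0337, 0.1877]
orientation: [-90.0, 0.0, 17.9]
wrist_force: [-0.9, -0.7, -0.2]
grip_width: -0.0001
[ 0.65147986 -0.03373539  0.18773509] [-0.33564057  0.08572361  0.37501578]
[([289, 171, 4, 6, 18], [290.83, 173.61])]
```

View pics/side6.png

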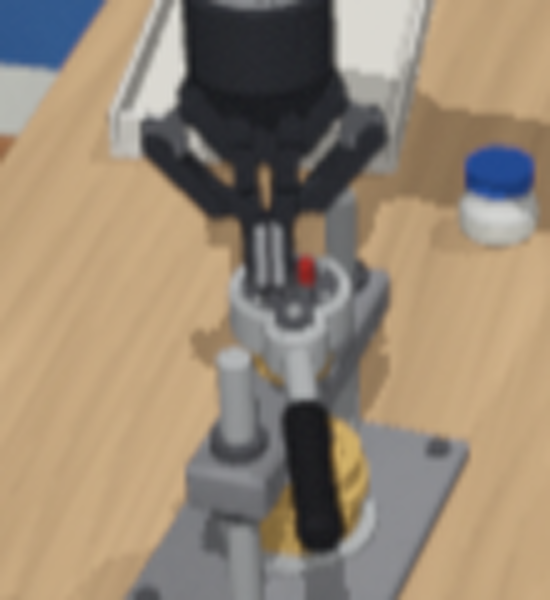

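The tab is now at (290.8,173.6), 7 px past its start. That matches the predicted tighten position, there's a gap to the finger and the force is about 0, so it has snapped over. I'm lifting off and going to the grip.

```bash
python3 -m jog '[[-1,0.4,0.1,0,0,0,0],[-1,0.4,0.1,2,0,0,0],[0,0.4,0.1,4,0,0,0],[0,-1,3,5,0,0,0],[0,-2.5,6.5,5,0,0,0],[0,-4,10,5,0,0,0],[0,-5.5,13,5,0,0,0],[0,-5.5,13,5,0,0,0],[0,-5.5,13,5,0,0,0],[0,-5.5,13,5,0,0,0]]'; python3 - <<'E'
from h import *
i=cams.capture("side");crop(i,230,100,340,220,5,"pics/side7.png");j=cams.capture("top");crop(j,255,110,385,210,5,"pics/top7.png")
o=r.get_obs();print(o["tool_pos"],o["wrist_force"],o["grip_width"])
for s in(i,j):
  h=cv2.cvtColor(s,cv2.COLOR_BGR2HSV).astype(int);w=np.zeros(h.shape[:2],bool);w[140:260,240:385]=1
  print(blobs(w&((h[...,0]<6)|(h[...,0]>172))&(h[...,1]>120)&(h[...,2]>60)))
E
```

```text
clock: 5.53
tool_pos: [0.5969, 0.0964, 0.2378]
orientation: [-90.0, -0.0, 17.9]
wrist_force: [0.7, -0.8, 0.2]
grip_width: 0.0428
[0.59706729 0.09552002 0.23741989] [-0.67490757  0.41472808 -0.23452354] 0.04299417315154522
[([290, 171, 3, 6, 16], [291.0, 173.81])]
[([334, 160, 4, 5, 14], [335.21, 161.79])]
```

View pics/side7.png

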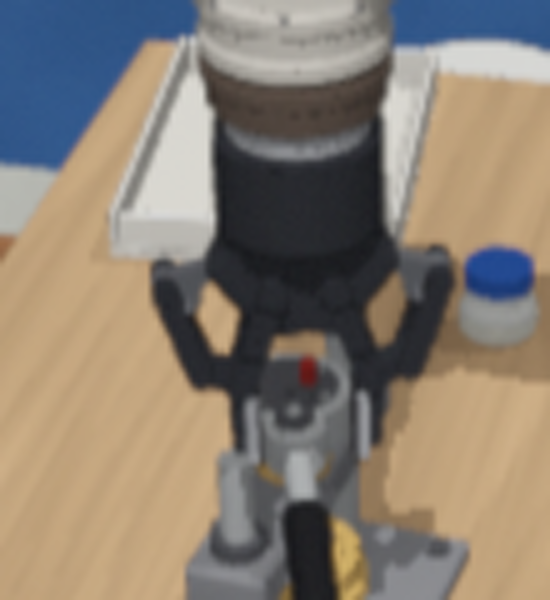

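View pics/top7.png

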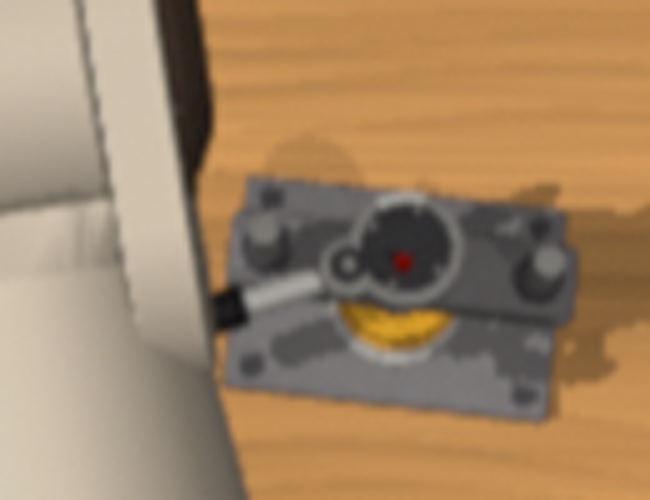

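The lever is set to tighten: the tab is at top (335,162) and side (291,174), across the handle's line. The fingers are lined up over the grip, so I'm descending to straddle it.

```bash
python3 -m jog '[[0,0,0,-2,0,0,0],[0,0,0,-4,0,0,0],[0,0,0,-5.5,0,0,0],[0,0,0,-7,0,0,0],[0,0,0,-8,0,0,0],[0,0,0,-9,0,0,0],[0,0,0,-9,0,0,0],[-0.15,0,0,-9,0,0,0],[-0.15,0,0,-9,0,0,0]]'; python3 - <<'E'
from h import *
i=cams.capture("side");crop(i,230,130,340,250,5,"pics/side8.png")
o=r.get_obs();print(o["tool_pos"],o["wrist_force"],o["torque"],o["grip_width"])
E
```

```text
clock: 6.38
tool_pos: [0.597, 0.0962, 0.1486]
orientation: [-90.0, -0.1, 17.9]
wrist_force: [-0.1, -0.7, -0.3]
grip_width: 0.0362
[0.59704007 0.0963234  0.14871853] [ 0.48850824  0.57235331 -0.98112656] [-0.05300038  0.02569018 -0.01210861] 0.036431906804826976
```

View pics/side8.png

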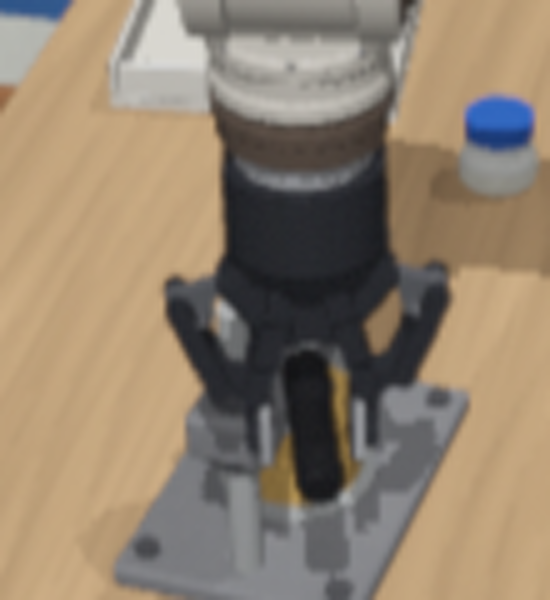

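Both fingers straddle the grip, centred, with a 36 mm gap around 24 mm. Now I'll work out the arc offsets.

```bash
cat > arc.py <<'E'
import sys,numpy as np
A=np.array([.641,-.041]);R=.145
def tab(p0,step,n,dz=0):
    f=lambda p:A+R*np.array([np.cos(np.radians(p)),np.sin(np.radians(p))])
    for k in range(1,n+1):
        d=(f(p0+k*step)-f(p0))*100;print(k*step,d.round(2),end="; ")
    print("end",p0+n*step,f(p0+n*step).round(4))
if __name__=="__main__":
    a=[float(x) for x in sys.argv[1:]]
    tab(a[0],a[1],int(a[2]))
E
for p in 108 144 180 216; do python3 arc.py $p 3 12;done
```

```text
3.0 [-0.72 -0.25]; 6.0 [-1.42 -0.54]; 9.0 [-2.1  -0.87]; 12.0 [-2.77 -1.23]; 15.0 [-3.42 -1.63]; 18.0 [-4.04 -2.06]; 21.0 [-4.64 -2.52]; 24.0 [-5.22 -3.01]; 27.0 [-5.77 -3.54]; 30.0 [-6.29 -4.09]; 33.0 [-6.79 -4.67]; 36.0 [-7.25 -5.27]; end 144.0 [0.5237 0.0442]
3.0 [-0.43 -0.63]; 6.0 [-0.83 -1.27]; 9.0 [-1.19 -1.94]; 12.0 [-1.52 -2.63]; 15.0 [-1.81 -3.33]; 18.0 [-2.06 -4.04]; 21.0 [-2.28 -4.77]; 24.0 [-2.45 -5.51]; 27.0 [-2.59 -6.25]; 30.0 [-2.69 -7.01]; 33.0 [-2.75 -7.76]; 36.0 [-2.77 -8.52]; end 180.0 [ 0.496 -0.041]
3.0 [ 0.02 -0.76]; 6.0 [ 0.08 -1.52]; 9.0 [ 0.18 -2.27]; 12.0 [ 0.32 -3.01]; 15.0 [ 0.49 -3.75]; 18.0 [ 0.71 -4.48]; 21.0 [ 0.96 -5.2 ]; 24.0 [ 1.25 -5.9 ]; 27.0 [ 1.58 -6.58]; 30.0 [ 1.94 -7.25]; 33.0 [ 2.34 -7.9 ]; 36.0 [ 2.77 -8.52]; end 216.0 [ 0.5237 -0.1262]
3.0 [ 0.46 -0.6 ]; 6.0 [ 0.96 -1.18]; 9.0 [ 1.48 -1.73]; 12.0 [ 2.03 -2.25]; 15.0 [ 2.61 -2.75]; 18.0 [ 3.21 -3.21]; 21.0 [ 3.83 -3.64]; 24.0 [ 4.48 -4.03]; 27.0 [ 5.15 -4.4 ]; 30.0 [ 5.83 -4.72]; 33.0 [ 6.53 -5.01]; 36.0 [ 7.25 -5.27]; end 252.0 [ 0.5962 -0.1789]
```

```bash
python3 -m jog '[[-0.15,-0.72,-0.25,0,0,0,3],[-0.15,-1.42,-0.54,0,0,0,6],[-0.15,-2.1,-0.87,0,0,0,9],[-0.15,-2.77,-1.23,0,0,0,12],[-0.15,-3.42,-1.63,0,0,0,15],[-0.15,-4.04,-2.06,0,0,0,18],[-0.15,-4.64,-2.52,0,0,0,21],[-0.15,-5.22,-3.01,0,0,0,24],[-0.15,-5.77,-3.54,0,0,0,27],[-0.15,-6.29,-4.09,0,0,0,30],[-0.15,-6.79,-4.67,0,0,0,33],[-0.15,-7.25,-5.27,0,0,0,36]]'; python3 - <<'E'
from h import *
i=cams.capture("side");crop(i,230,130,340,250,5,"pics/side9.png")
o=r.get_obs();print(o["tool_pos"],o["wrist_force"],o["torque"],o["grip_width"],o["clock"])
E
```

```text
clock: 7.43
tool_pos: [0.5242, 0.0436, 0.1487]
orientation: [-90.1, -0.1, 54.1]
wrist_force: [0.4, 0.4, 0.4]
grip_width: 0.0365
[0.52363356 0.0428011  0.14880039] [ 1.2970464  -1.78258223 -0.06133565] [ 0.00809454 -0.05041566 -0.0466502 ] 0.03630334523951406 7.4833
```

View pics/side9.png

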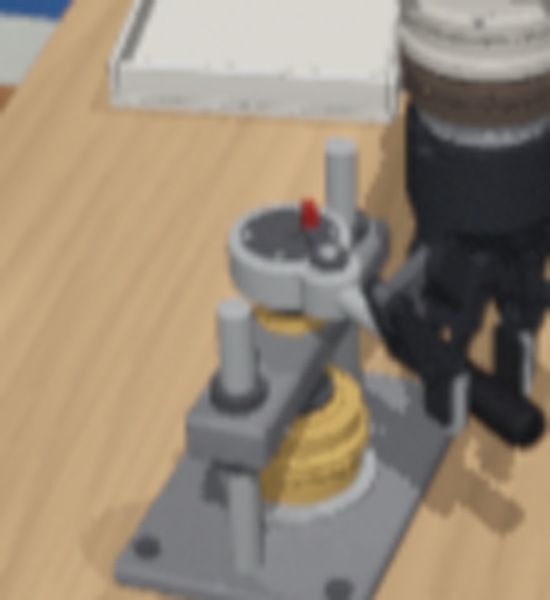

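The handle follows freely at low force, and the lever is still on the tighten side. Continuing.

```bash
python3 -m jog '[[-0.15,-0.43,-0.63,0,0,0,3],[-0.15,-0.83,-1.27,0,0,0,6],[-0.15,-1.19,-1.94,0,0,0,9],[-0.15,-1.52,-2.63,0,0,0,12],[-0.15,-1.81,-3.33,0,0,0,15],[-0.15,-2.06,-4.04,0,0,0,18],[-0.15,-2.28,-4.77,0,0,0,21],[-0.15,-2.45,-5.51,0,0,0,24],[-0.15,-2.59,-6.25,0,0,0,27],[-0.15,-2.69,-7.01,0,0,0,30],[-0.15,-2.75,-7.76,0,0,0,33],[-0.15,-2.77,-8.52,0,0,0,36]]'
python3 -m jog '[[-0.15,0.02,-0.76,0,0,0,3],[-0.15,0.08,-1.52,0,0,0,6],[-0.15,0.18,-2.27,0,0,0,9],[-0.15,0.32,-3.01,0,0,0,12],[-0.15,0.49,-3.75,0,0,0,15],[-0.15,0.71,-4.48,0,0,0,18],[-0.15,0.96,-5.2,0,0,0,21],[-0.15,1.25,-5.9,0,0,0,24],[-0.15,1.58,-6.58,0,0,0,27],[-0.15,1.94,-7.25,0,0,0,30],[-0.15,2.34,-7.9,0,0,0,33],[-0.15,2.77,-8.52,0,0,0,36]]'
python3 - <<'E'
from h import *
i=cams.capture("side");crop(i,230,130,370,250,5,"pics/side10.png")
o=r.get_obs();print(o["tool_pos"],o["wrist_force"],o["torque"],o["grip_width"],o["clock"],o["joint_pos"])
E
```

```text
clock: 8.48
tool_pos: [0.4967, -0.0417, 0.1485]
orientation: [-90.1, -0.0, 90.0]
wrist_force: [-0.5, 0.4, -0.4]
grip_width: 0.0361
clock: 9.48
tool_pos: [0.5246, -0.127, 0.1485]
orientation: [-90.0, 0.0, 126.0]
wrist_force: [-1.2, 0.6, 0.9]
grip_width: 0.0363
[ 0.52524137 -0.12784066  0.14826582] [-0.67150514  0.2717282  -0.07380896] [ 0.0059753   0.03987858 -0.01619062] 0.03629006615404403 9.5333 [-1.36696551e+01  2.71381033e+00 -1.49396710e+00  8.57075504e+01
 -1.86129682e-02 -4.98423631e+01]
```

View pics/side10.png

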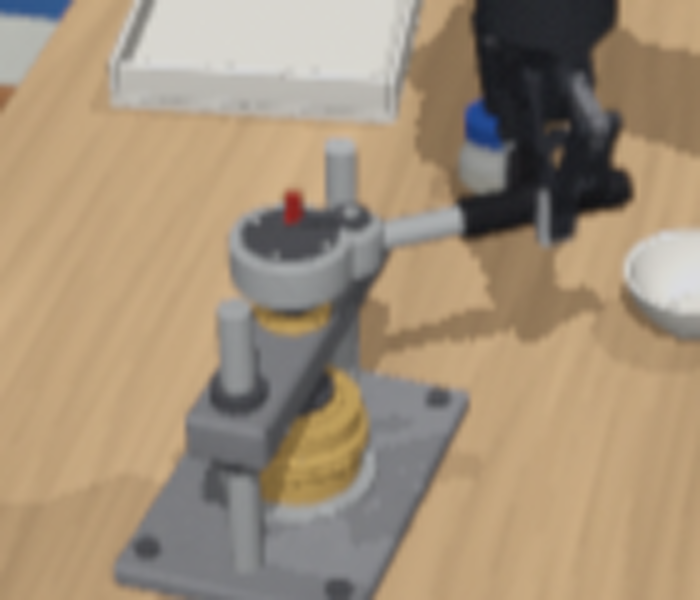

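The handle is well past the front, still running free (about 1 N or less), and it clears the jar and bowl. I'll take another 24° for a full stroke.

```bash
python3 -m jog '[[-0.15,0.46,-0.6,0,0,0,3],[-0.15,0.96,-1.18,0,0,0,6],[-0.15,1.48,-1.73,0,0,0,9],[-0.15,2.03,-2.25,0,0,0,12],[-0.15,2.61,-2.75,0,0,0,15],[-0.15,3.21,-3.21,0,0,0,18],[-0.15,3.83,-3.64,0,0,0,21],[-0.15,4.48,-4.03,0,0,0,24],[-0.15,4.48,-4.03,0,0,0,24]]'
python3 - <<'E'
from h import *
i=cams.capture("side");crop(i,230,130,370,250,5,"pics/side11.png");i=cams.capture("top");crop(i,255,110,385,210,5,"pics/top11.png")
o=r.get_obs();print(o["tool_pos"],o["wrist_force"],o["torque"],o["grip_width"],o["clock"])
E
python3 arc.py 240 -2 12;python3 arc.py 216 -2 12;python3 arc.py 192 -2 12;python3 arc.py 168 -2 12;python3 arc.py 144 -2 12; python3 arc.py 120 -2 12
```

```text
clock: 10.28
tool_pos: [0.5698, -0.1673, 0.1479]
orientation: [-90.0, 0.0, 149.9]
wrist_force: [0.5, 0.3, -1.0]
grip_width: 0.0367
[ 0.56899067 -0.16683286  0.14787678] [-0.45773223  0.12578526 -0.5843984 ] [ 0.01001035 -0.04889891 -0.01370742] 0.03658515338874574 10.3833
-2.0 [-0.43  0.26]; -4.0 [-0.86  0.54]; -6.0 [-1.27  0.83]; -8.0 [-1.68  1.13]; -10.0 [-2.07  1.45]; -12.0 [-2.45  1.78]; -14.0 [-2.82  2.13]; -16.0 [-3.18  2.48]; -18.0 [-3.53  2.85]; -20.0 [-3.86  3.24]; -22.0 [-4.18  3.63]; -24.0 [-4.48  4.03]; end 216.0 [ 0.5237 -0.1262]
-2.0 [-0.29  0.41]; -4.0 [-0.57  0.84]; -6.0 [-0.83  1.27]; -8.0 [-1.07  1.72]; -10.0 [-1.3   2.17]; -12.0 [-1.52  2.63]; -14.0 [-1.71  3.09]; -16.0 [-1.89  3.56]; -18.0 [-2.06  4.04]; -20.0 [-2.21  4.53]; -22.0 [-2.34  5.02]; -24.0 [-2.45  5.51]; end 192.0 [ 0.4992 -0.0711]
-2.0 [-0.1  0.5]; -4.0 [-0.18  1.  ]; -6.0 [-0.24  1.5 ]; -8.0 [-0.28  2.  ]; -10.0 [-0.31  2.51]; -12.0 [-0.32  3.01]; -14.0 [-0.31  3.52]; -16.0 [-0.28  4.03]; -18.0 [-0.24  4.53]; -20.0 [-0.18  5.03]; -22.0 [-0.1   5.53]; -24.0 [-0.    6.03]; end 168.0 [ 0.4992 -0.0109]
-2.0 [0.11 0.49]; -4.0 [0.24 0.98]; -6.0 [0.39 1.47]; -8.0 [0.56 1.94]; -10.0 [0.74 2.42]; -12.0 [0.94 2.88]; -14.0 [1.15 3.34]; -16.0 [1.38 3.79]; -18.0 [1.63 4.24]; -20.0 [1.89 4.67]; -22.0 [2.16 5.09]; -24.0 [2.45 5.51]; end 144.0 [0.5237 0.0442]
-2.0 [0.3 0.4]; -4.0 [0.62 0.8 ]; -6.0 [0.96 1.18]; -8.0 [1.3  1.55]; -10.0 [1.66 1.91]; -12.0 [2.03 2.25]; -14.0 [2.41 2.58]; -16.0 [2.8 2.9]; -18.0 [3.21 3.21]; -20.0 [3.62 3.5 ]; -22.0 [4.05 3.77]; -24.0 [4.48 4.03]; end 120.0 [0.5685 0.0846]
-2.0 [0.44 0.25]; -4.0 [0.89 0.48]; -6.0 [1.35 0.69]; -8.0 [1.82 0.89]; -10.0 [2.29 1.07]; -12.0 [2.77 1.23]; -14.0 [3.25 1.38]; -16.0 [3.74 1.51]; -18.0 [4.24 1.63]; -20.0 [4.73 1.72]; -22.0 [5.23 1.8 ]; -24.0 [5.73 1.86]; end 96.0 [0.6258 0.1032]
```

View pics/side11.png

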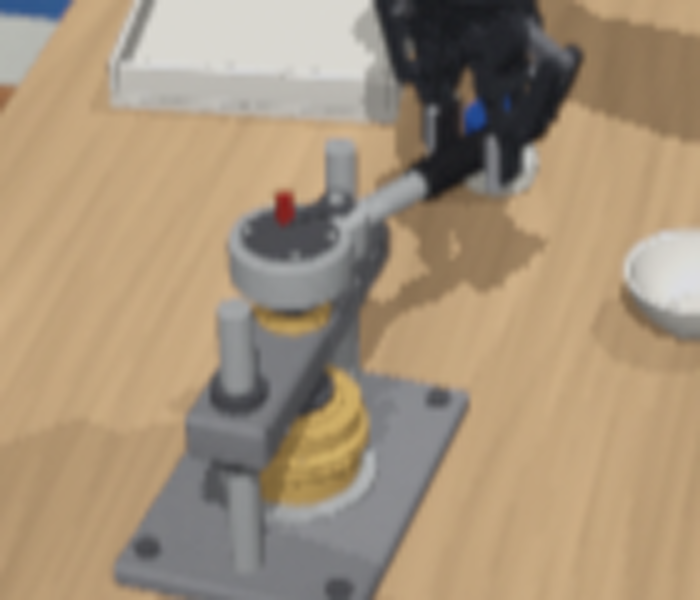

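View pics/top11.png

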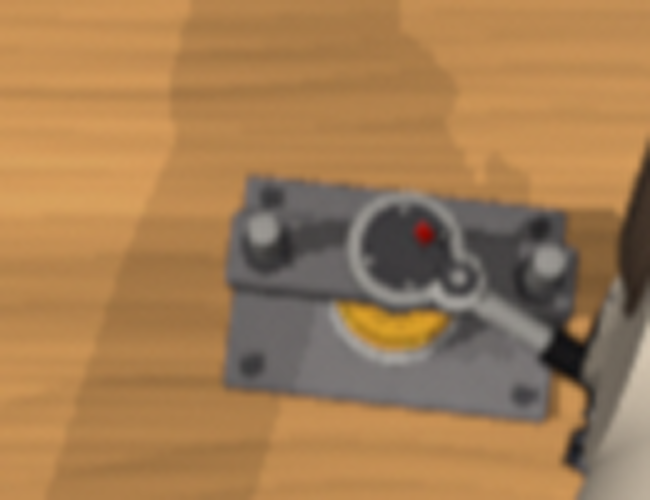

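The handle is at about -1.14 rad. The tab is still on the tighten side: top (340,156.5), up-right of a handle pointing down-right. Now the clockwise stroke.

```bash
python3 -m jog '[[-0.15,-0.43,0.26,0,0,0,-2],[-0.15,-0.86,0.54,0,0,0,-4],[-0.15,-1.27,0.83,0,0,0,-6],[-0.15,-1.68,1.13,0,0,0,-8],[-0.15,-2.07,1.45,0,0,0,-10],[-0.15,-2.45,1.78,0,0,0,-12],[-0.15,-2.82,2.13,0,0,0,-14],[-0.15,-3.18,2.48,0,0,0,-16],[-0.15,-3.53,2.85,0,0,0,-18],[-0.15,-3.86,3.24,0,0,0,-20],[-0.15,-4.18,3.63,0,0,0,-22],[-0.15,-4.48,4.03,0,0,0,-24]]'
python3 -m jog '[[-0.15,-0.29,0.41,0,0,0,-2],[-0.15,-0.57,0.84,0,0,0,-4],[-0.15,-0.83,1.27,0,0,0,-6],[-0.15,-1.07,1.72,0,0,0,-8],[-0.15,-1.3,2.17,0,0,0,-10],[-0.15,-1.52,2.63,0,0,0,-12],[-0.15,-1.71,3.09,0,0,0,-14],[-0.15,-1.89,3.56,0,0,0,-16],[-0.15,-2.06,4.04,0,0,0,-18],[-0.15,-2.21,4.53,0,0,0,-20],[-0.15,-2.34,5.02,0,0,0,-22],[-0.15,-2.45,5.51,0,0,0,-24]]'
python3 - <<'E'
from h import *
o=r.get_obs();print(o["tool_pos"],o["wrist_force"],o["torque"],o["grip_width"],o["clock"])
E
python3 arc.py 192 -1 12;python3 arc.py 180 -1 12;
```

```text
clock: 11.38
tool_pos: [0.5241, -0.1264, 0.1481]
orientation: [-90.1, 0.1, 125.7]
wrist_force: [2.5, -0.3, -0.4]
grip_width: 0.036
clock: 12.38
tool_pos: [0.4997, -0.0716, 0.1481]
orientation: [-90.1, 0.1, 101.6]
wrist_force: [3.3, -2.8, -1.3]
grip_width: 0.0363
[ 0.49969963 -0.07157276  0.1481215 ] [ 3.25785402 -2.79791115 -1.33262428] [-0.61578663 -0.6001706   0.09789774] 0.03631731443978214 12.3833
-1.0 [-0.05  0.25]; -2.0 [-0.1  0.5]; -3.0 [-0.14  0.75]; -4.0 [-0.18  1.  ]; -5.0 [-0.21  1.25]; -6.0 [-0.24  1.5 ]; -7.0 [-0.26  1.75]; -8.0 [-0.28  2.  ]; -9.0 [-0.3   2.26]; -10.0 [-0.31  2.51]; -11.0 [-0.31  2.76]; -12.0 [-0.32  3.01]; end 180.0 [ 0.496 -0.041]
-1.0 [0.   0.25]; -2.0 [0.01 0.51]; -3.0 [0.02 0.76]; -4.0 [0.04 1.01]; -5.0 [0.06 1.26]; -6.0 [0.08 1.52]; -7.0 [0.11 1.77]; -8.0 [0.14 2.02]; -9.0 [0.18 2.27]; -10.0 [0.22 2.52]; -11.0 [0.27 2.77]; -12.0 [0.32 3.01]; end 168.0 [ 0.4992 -0.0109]
```

```bash
cat > t.py <<'E'
from h import *
def tq():
    o=r.get_obs();p=o["tool_pos"][:2]-[.641,-.041];f=o["wrist_force"];R=np.hypot(*p);ph=np.degrees(np.arctan2(p[1],p[0]))%360
    print("t",round(o["clock"],2),"phi",ph.round(2),"R",R.round(4),"Mcw",round(p[0]*f[1]-p[1]*f[0],2),"Frad",round((p@f[:2])/R,2),"fz",f[2].round(1))
if __name__=="__main__":tq()
E
python3 -m jog '[[-0.15,-0.05,0.25,0,0,0,-1],[-0.15,-0.1,0.5,0,0,0,-2],[-0.15,-0.14,0.75,0,0,0,-3],[-0.15,-0.18,1.0,0,0,0,-4],[-0.15,-0.21,1.25,0,0,0,-5],[-0.15,-0.24,1.5,0,0,0,-6]]' >/dev/null; python3 t.py
python3 -m jog '[[-0.15,-0.02,0.25,0,0,0,-1],[-0.15,-0.04,0.5,0,0,0,-2],[-0.15,-0.06,0.75,0,0,0,-3],[-0.15,-0.07,1.0,0,0,0,-4],[-0.15,-0.07,1.25,0,0,0,-5],[-0.15,-0.08,1.51,0,0,0,-6]]' >/dev/null; python3 t.py
python3 -m jog '[[-0.15,0,0.25,0,0,0,-1],[-0.15,0.01,0.51,0,0,0,-2],[-0.15,0.02,0.76,0,0,0,-3],[-0.15,0.04,1.01,0,0,0,-4]]' >/dev/null; python3 t.py
```

```text
t 12.88 phi 186.18 R 0.1446 Mcw 0.43 Frad -1.85 fz 0.4
t 13.38 phi 180.14 R 0.1447 Mcw 0.6 Frad -1.92 fz 0.1
t 13.72 phi 176.13 R 0.1446 Mcw 0.6 Frad -4.06 fz -0.9
```

```bash
python3 arc.py 176 -1 12;python3 arc.py 164 -1 12;python3 arc.py 152 -1 12;python3 arc.py 140 -1 12; python3 arc.py 128 -1 12
python3 -m jog '[[-0.15,0.02,0.25,0,0,0,-1],[-0.15,0.05,0.5,0,0,0,-2],[-0.15,0.08,0.75,0,0,0,-3],[-0.15,0.11,1.01,0,0,0,-4]]' >/dev/null; python3 t.py
python3 -m jog '[[-0.15,0.04,0.25,0,0,0,-1],[-0.15,0.08,0.5,0,0,0,-2],[-0.15,0.12,0.74,0,0,0,-3],[-0.15,0.17,0.99,0,0,0,-4]]' >/dev/null; python3 t.py
python3 - <<'E'
from h import *
i=cams.capture("side");crop(i,230,130,370,250,5,"pics/side12.png")
E
```

```text
-1.0 [0.02 0.25]; -2.0 [0.04 0.5 ]; -3.0 [0.07 0.76]; -4.0 [0.11 1.01]; -5.0 [0.14 1.26]; -6.0 [0.18 1.51]; -7.0 [0.23 1.76]; -8.0 [0.28 2.  ]; -9.0 [0.34 2.25]; -10.0 [0.4 2.5]; -11.0 [0.46 2.74]; -12.0 [0.53 2.99]; end 164.0 [ 0.5016 -0.001 ]
-1.0 [0.07 0.24]; -2.0 [0.15 0.48]; -3.0 [0.23 0.72]; -4.0 [0.31 0.96]; -5.0 [0.4 1.2]; -6.0 [0.49 1.44]; -7.0 [0.59 1.67]; -8.0 [0.69 1.9 ]; -9.0 [0.8  2.13]; -10.0 [0.91 2.36]; -11.0 [1.02 2.59]; -12.0 [1.14 2.81]; end 152.0 [0.513  0.0271]
-1.0 [0.12 0.22]; -2.0 [0.25 0.44]; -3.0 [0.37 0.66]; -4.0 [0.51 0.88]; -5.0 [0.64 1.09]; -6.0 [0.78 1.3 ]; -7.0 [0.93 1.51]; -8.0 [1.07 1.72]; -9.0 [1.22 1.92]; -10.0 [1.38 2.12]; -11.0 [1.53 2.32]; -12.0 [1.7  2.51]; end 140.0 [0.5299 0.0522]
-1.0 [0.16 0.19]; -2.0 [0.33 0.38]; -3.0 [0.5  0.57]; -4.0 [0.68 0.75]; -5.0 [0.85 0.93]; -6.0 [1.04 1.11]; -7.0 [1.22 1.28]; -8.0 [1.41 1.46]; -9.0 [1.59 1.62]; -10.0 [1.79 1.79]; -11.0 [1.98 1.95]; -12.0 [2.18 2.11]; end 128.0 [0.5517 0.0733]
-1.0 [0.2  0.15]; -2.0 [0.4 0.3]; -3.0 [0.61 0.45]; -4.0 [0.82 0.59]; -5.0 [1.03 0.73]; -6.0 [1.24 0.87]; -7.0 [1.46 1.  ]; -8.0 [1.68 1.13]; -9.0 [1.9  1.26]; -10.0 [2.12 1.38]; -11.0 [2.34 1.49]; -12.0 [2.57 1.61]; end 116.0 [0.5774 0.0893]
t 14.05 phi 172.09 R 0.1446 Mcw 0.56 Frad -2.47 fz -1.4
t 14.38 phi 168.12 R 0.1446 Mcw 0.6 Frad -1.95 fz -2.0
```

View pics/side12.png

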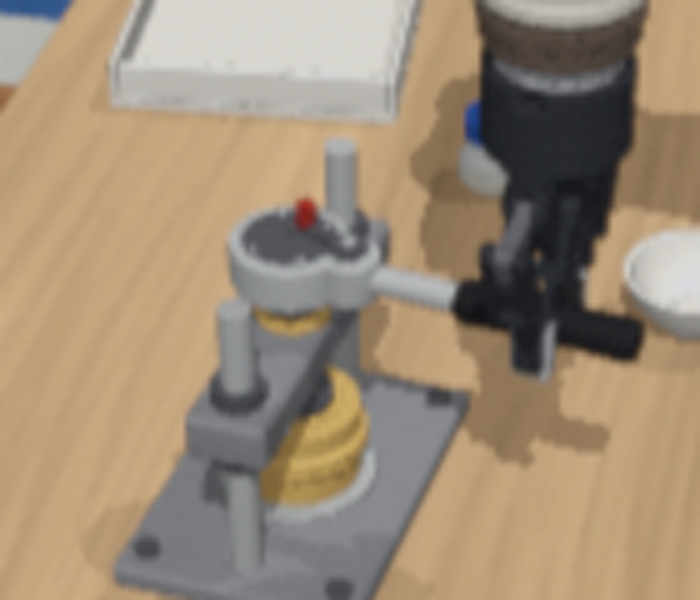

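The handle is just past the front and driving the screw at about 0.55 N m. Continuing in 4° chunks with a reading after each.

```bash

python3 -m jog '[[-0.15,0.06,0.25,0,0,0,-1],[-0.15,0.11,0.49,0,0,0,-2],[-0.15,0.18,0.74,0,0,0,-3],[-0.15,0.24,0.98,0,0,0,-4]]' >/dev/null; python3 t.py
python3 -m jog '[[-0.15,0.07,0.24,0,0,0,-1],[-0.15,0.15,0.48,0,0,0,-2],[-0.15,0.23,0.72,0,0,0,-3],[-0.15,0.31,0.96,0,0,0,-4]]' >/dev/null; python3 t.py
python3 -m jog '[[-0.15,0.09,0.24,0,0,0,-1],[-0.15,0.18,0.47,0,0,0,-2],[-0.15,0.28,0.71,0,0,0,-3],[-0.15,0.38,0.94,0,0,0,-4]]' >/dev/null; python3 t.py
```

```text
t 14.77 phi 164.12 R 0.1446 Mcw 0.5 Frad -1.81 fz -2.1
t 15.1 phi 160.1 R 0.1446 Mcw 0.6 Frad -1.89 fz -1.7
t 15.43 phi 156.08 R 0.1445 Mcw 0.52 Frad -1.58 fz -1.9
```

```bash
for p in 156 152 148 144 140 136 132 128 124 120 116 112 108 104 100;do python3 arc.py $p -1 4;done
```

```text
-1.0 [0.1  0.23]; -2.0 [0.21 0.46]; -3.0 [0.33 0.69]; -4.0 [0.44 0.91]; end 152.0 [0.513  0.0271]
-1.0 [0.12 0.22]; -2.0 [0.25 0.44]; -3.0 [0.37 0.66]; -4.0 [0.51 0.88]; end 148.0 [0.518  0.0358]
-1.0 [0.14 0.21]; -2.0 [0.28 0.42]; -3.0 [0.42 0.63]; -4.0 [0.57 0.84]; end 144.0 [0.5237 0.0442]
-1.0 [0.15 0.2 ]; -2.0 [0.3 0.4]; -3.0 [0.46 0.6 ]; -4.0 [0.62 0.8 ]; end 140.0 [0.5299 0.0522]
-1.0 [0.16 0.19]; -2.0 [0.33 0.38]; -3.0 [0.5  0.57]; -4.0 [0.68 0.75]; end 136.0 [0.5367 0.0597]
-1.0 [0.18 0.18]; -2.0 [0.36 0.36]; -3.0 [0.54 0.53]; -4.0 [0.73 0.7 ]; end 132.0 [0.544  0.0668]
-1.0 [0.19 0.17]; -2.0 [0.38 0.33]; -3.0 [0.58 0.49]; -4.0 [0.78 0.65]; end 128.0 [0.5517 0.0733]
-1.0 [0.2  0.15]; -2.0 [0.4 0.3]; -3.0 [0.61 0.45]; -4.0 [0.82 0.59]; end 124.0 [0.5599 0.0792]
-1.0 [0.21 0.14]; -2.0 [0.42 0.28]; -3.0 [0.64 0.41]; -4.0 [0.86 0.54]; end 120.0 [0.5685 0.0846]
-1.0 [0.22 0.12]; -2.0 [0.44 0.25]; -3.0 [0.67 0.36]; -4.0 [0.89 0.48]; end 116.0 [0.5774 0.0893]
-1.0 [0.23 0.11]; -2.0 [0.46 0.21]; -3.0 [0.69 0.31]; -4.0 [0.92 0.41]; end 112.0 [0.5867 0.0934]
-1.0 [0.24 0.09]; -2.0 [0.47 0.18]; -3.0 [0.71 0.27]; -4.0 [0.95 0.35]; end 108.0 [0.5962 0.0969]
-1.0 [0.24 0.08]; -2.0 [0.48 0.15]; -3.0 [0.73 0.22]; -4.0 [0.97 0.28]; end 104.0 [0.6059 0.0997]
-1.0 [0.25 0.06]; -2.0 [0.49 0.11]; -3.0 [0.74 0.16]; -4.0 [0.99 0.21]; end 100.0 [0.6158 0.1018]
-1.0 [0.25 0.04]; -2.0 [0.5  0.08]; -3.0 [0.75 0.11]; -4.0 [1.   0.14]; end 96.0 [0.6258 0.1032]
```

```bash

python3 -m jog '[[-0.15,0.1,0.23,0,0,0,-1],[-0.15,0.21,0.46,0,0,0,-2],[-0.15,0.33,0.69,0,0,0,-3],[-0.15,0.44,0.91,0,0,0,-4]]' >/dev/null; python3 t.py
python3 -m jog '[[-0.15,0.12,0.22,0,0,0,-1],[-0.15,0.25,0.44,0,0,0,-2],[-0.15,0.37,0.66,0,0,0,-3],[-0.15,0.51,0.88,0,0,0,-4]]' >/dev/null; python3 t.py
python3 -m jog '[[-0.15,0.14,0.21,0,0,0,-1],[-0.15,0.28,0.42,0,0,0,-2],[-0.15,0.42,0.63,0,0,0,-3],[-0.15,0.57,0.84,0,0,0,-4]]' >/dev/null; python3 t.py
```

```text
t 15.77 phi 152.07 R 0.1445 Mcw 0.68 Frad -1.92 fz -2.3
t 16.1 phi 148.04 R 0.1444 Mcw 0.51 Frad -1.8 fz -2.4
t 16.43 phi 144.01 R 0.1444 Mcw 0.51 Frad -0.57 fz -2.6
```

```bash

python3 -m jog '[[-0.15,0.15,0.2,0,0,0,-1],[-0.15,0.3,0.4,-0.05,0,0,-2],[-0.15,0.46,0.6,-0.1,0,0,-3],[-0.15,0.62,0.8,-0.1,0,0,-4]]' >/dev/null; python3 t.py
python3 -m jog '[[-0.15,0.16,0.19,0,0,0,-1],[-0.15,0.33,0.38,-0.05,0,0,-2],[-0.15,0.5,0.57,-0.1,0,0,-3],[-0.15,0.68,0.75,-0.1,0,0,-4]]' >/dev/null; python3 t.py
python3 -m jog '[[-0.15,0.18,0.18,0,0,0,-1],[-0.15,0.36,0.36,0,0,0,-2],[-0.15,0.54,0.53,0,0,0,-3],[-0.15,0.73,0.7,0,0,0,-4]]' >/dev/null; python3 t.py
```

```text
t 16.77 phi 139.88 R 0.1443 Mcw 0.14 Frad -0.54 fz -0.4
t 17.1 phi 135.88 R 0.1444 Mcw -0.01 Frad -0.03 fz 0.4
t 17.43 phi 131.94 R 0.1443 Mcw -0.01 Frad -0.39 fz 1.0
```

The torque has dropped to zero, so I'm looking.

```bash
python3 - <<'E'
from h import *
i=cams.capture("side");crop(i,230,130,370,250,5,"pics/side13.png");i=cams.capture("top");crop(i,255,110,385,210,5,"pics/top13.png")
o=r.get_obs();print(o["tool_pos"],o["wrist_force"],o["torque"],o["grip_width"],o["clock"],o["orientation"])
E
```

```text
[0.54464642 0.06639969 0.14556011] [0.19243844 0.56319643 0.52032194] [ 0.00715145 -0.02585096 -0.01144375] 0.03642133393783952 17.5333 [-8.99967448e+01 -3.71186882e-03  4.18640431e+01]
```

View pics/side13.png

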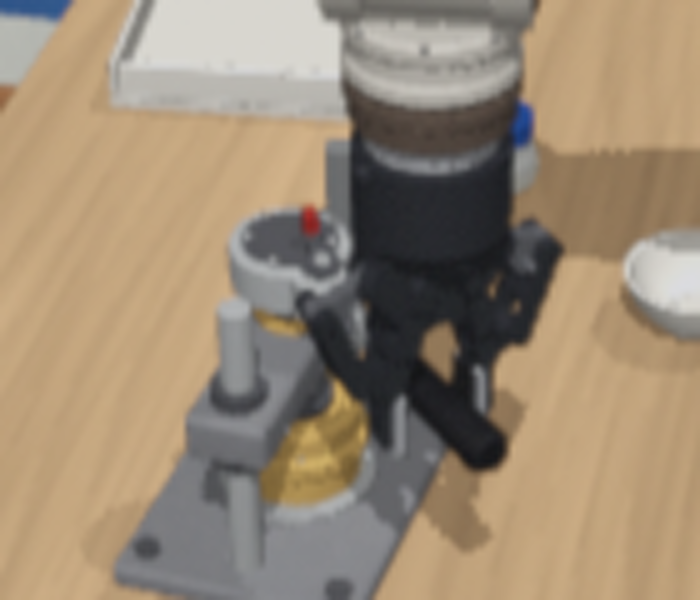

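View pics/top13.png

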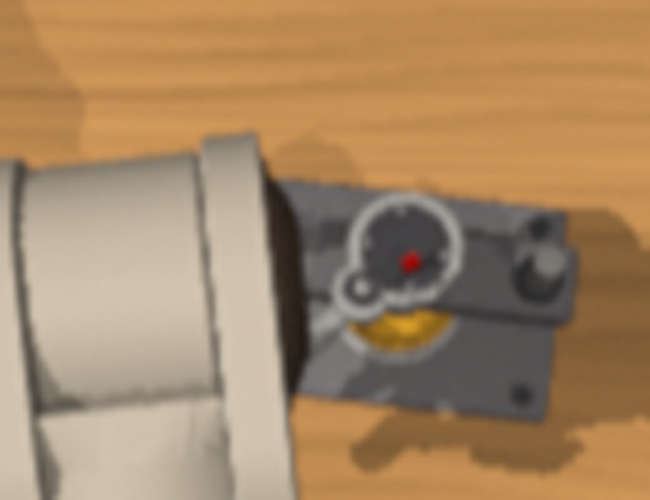

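```bash
python3 - <<'E'
from h import *
a=plane("top",255+363/5,110+288/5,.176);b=plane("top",255+404/5,110+249/5,.176)
print(a,b,np.degrees(np.arctan2(*(a-b)[1::-1])))
b[:2]=[.641,-.041];print(np.degrees(np.arctan2(*(a-b)[1::-1])))
E
```

```text
[ 0.61786957 -0.01957055  0.176     ] [ 0.64022921 -0.0422734   0.176     ] 134.56363727881705
137.1860925707197
```

```bash

python3 -m jog '[[-0.15,0.19,0.17,0,0,0,-1],[-0.15,0.38,0.33,0,0,0,-2],[-0.15,0.58,0.49,0,0,0,-3],[-0.15,0.78,0.65,0,0,0,-4]]' >/dev/null; python3 t.py
python3 - <<'E'
from h import *
i=cams.capture("side");crop(i,230,130,370,250,5,"pics/side14.png");i=cams.capture("top");crop(i,315,130,355,180,12,"pics/top14.png")
E
python3 t.py
```

```text
t 17.87 phi 127.98 R 0.1442 Mcw 0.3 Frad -0.26 fz -0.2
t 17.97 phi 127.89 R 0.1443 Mcw 0.1 Frad -0.38 fz -0.8
```

View pics/side14.png

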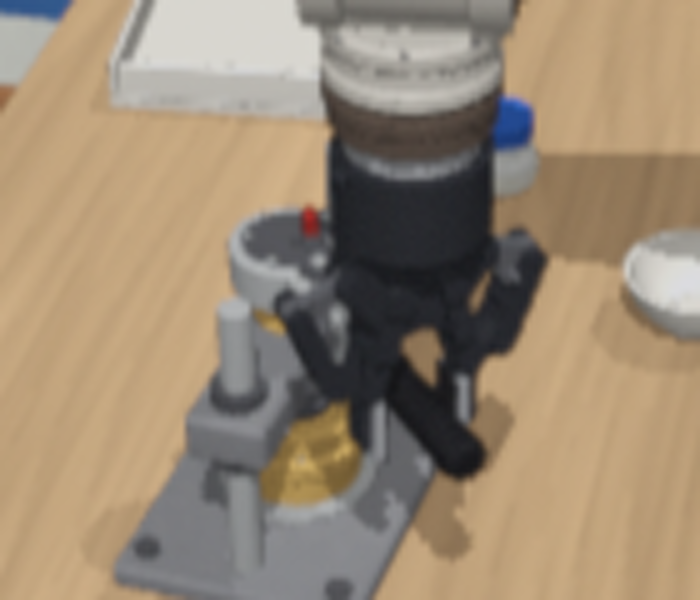

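View pics/top14.png

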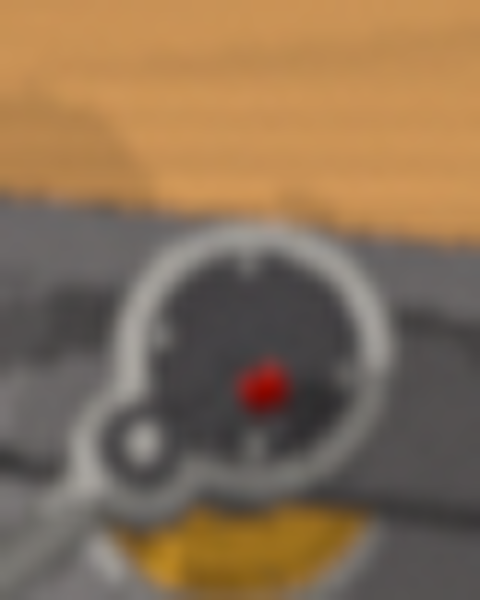

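```bash
python3 - <<'E'
from h import *
def f(pin,hd,tab):
    a=plane("top",*pin,.173);b=plane("top",*hd,.173);t=plane("top",*tab,.187)
    ph=np.arctan2(*(a-b)[1::-1]);u=np.array([np.cos(ph),np.sin(ph)]);y=np.array([-u[1],u[0]])
    d=(t-b)[:2];e=(t[:2]-[.641,-.041]);print(np.degrees(ph),"pinR",np.linalg.norm(a-b),"tab",d@u*1e3,d@y*1e3, e@u*1e3,e@y*1e3)
f((315+143/12,130+441/12),(315+255/12,130+353/12),(315+263/12,130+388/12))
f((255+363/5,110+288/5),(255+405/5,110+249/5),(255+411/5,110+262/5))
f((255+346/5,110+262/5),(255+406/5,110+246/5),(255+402/5,110+262/5))
f((255+460/5,110+279/5),(255+405/5,110+248/5),(255+424/5,110+233/5))
E
```

```text
129.15510460140922 pinR 0.03348585793647019 tab 5.817438050673309 9.326811748033304 3.1883515388452692 10.279828783125499
133.8746406892598 pinR 0.03236388280004913 tab 4.861592645291102 9.17637234561041 3.5791929524863604 10.65533669474355
105.80313574386216 pinR 0.034915707239221196 tab 5.77434447768505 10.586154940821404 2.956690052247036 9.787981372243731
-119.03291366048072 pinR 0.035482368445115715 tab 5.845522454882265 9.88185577490575 7.355095577592822 11.167213076085458
```

The lever is fully on the tighten side (tab at +9.3 to +10 mm) and the handle is against the finger. I'm continuing with closer readings to see whether the torque comes back.

```bash

python3 -m jog '[[-0.15,0.2,0.15,0,0,0,-1],[-0.15,0.4,0.3,0,0,0,-2]]' >/dev/null; python3 t.py
python3 -m jog '[[-0.15,0.21,0.15,0,0,0,-1],[-0.15,0.42,0.29,0,0,0,-2]]' >/dev/null; python3 t.py
python3 -m jog '[[-0.15,0.21,0.14,0,0,0,-1],[-0.15,0.42,0.28,0,0,0,-2]]' >/dev/null; python3 t.py
python3 -m jog '[[-0.15,0.22,0.13,0,0,0,-1],[-0.15,0.44,0.26,0,0,0,-2]]' >/dev/null; python3 t.py
python3 - <<'E'
from h import *
i=cams.capture("side");crop(i,230,130,370,250,5,"pics/side15.png");crop(i,265,180,320,240,10,"pics/side15b.png")
E
```

```text
t 18.13 phi 126.06 R 0.1442 Mcw 0.47 Frad -0.99 fz -0.3
t 18.3 phi 123.99 R 0.1442 Mcw 0.56 Frad -0.35 fz 0.1
t 18.47 phi 121.98 R 0.1443 Mcw 0.55 Frad -1.01 fz 0.6
t 18.63 phi 119.92 R 0.1442 Mcw 0.7 Frad -1.48 fz 0.9
```

View pics/side15.png

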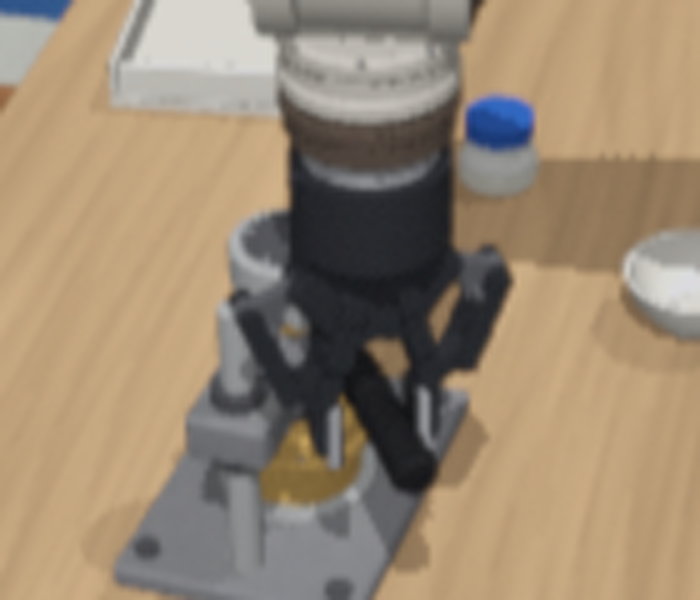

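```bash

python3 -m jog '[[-0.15,0.22,0.12,0,0,0,-1],[-0.15,0.44,0.25,0,0,0,-2]]' >/dev/null; python3 t.py
python3 -m jog '[[-0.15,0.22,0.12,0,0,0,-1],[-0.15,0.45,0.23,0,0,0,-2]]' >/dev/null; python3 t.py
python3 -m jog '[[-0.15,0.23,0.11,0,0,0,-1],[-0.15,0.46,0.21,0,0,0,-2]]' >/dev/null; python3 t.py
python3 -m jog '[[-0.15,0.23,0.1,0,0,0,-1],[-0.15,0.46,0.2,0,0,0,-2]]' >/dev/null; python3 t.py
```

```text
t 18.85 phi 117.95 R 0.1443 Mcw 0.61 Frad -0.42 fz 1.0
t 19.02 phi 115.91 R 0.1443 Mcw 0.63 Frad -0.61 fz -0.3
t 19.18 phi 113.92 R 0.1443 Mcw 0.85 Frad -0.82 fz 0.4
t 19.35 phi 111.95 R 0.1443 Mcw 0.86 Frad -1.42 fz -0.1
```

The torque is rising steadily (0.85 N m), so the halves have met at φ≈118. The column stop is too close to finish this stroke, so I'm ratcheting back about 36° first.

```bash
python3 arc.py 112 3 12; python3 arc.py 148 -2 12;for p in 124 122 120 118 116 114 112 110 108 106;do python3 arc.py $p -1 2;done
```

```text
3.0 [-0.7 -0.3]; 6.0 [-1.38 -0.64]; 9.0 [-2.04 -1.02]; 12.0 [-2.68 -1.42]; 15.0 [-3.29 -1.86]; 18.0 [-3.89 -2.34]; 21.0 [-4.46 -2.84]; 24.0 [-5.   -3.37]; 27.0 [-5.51 -3.93]; 30.0 [-5.99 -4.52]; 33.0 [-6.45 -5.13]; 36.0 [-6.86 -5.76]; end 148.0 [0.518  0.0358]
-2.0 [0.28 0.42]; -4.0 [0.57 0.84]; -6.0 [0.87 1.24]; -8.0 [1.19 1.64]; -10.0 [1.52 2.02]; -12.0 [1.87 2.39]; -14.0 [2.22 2.75]; -16.0 [2.59 3.09]; -18.0 [2.98 3.42]; -20.0 [3.37 3.74]; -22.0 [3.77 4.05]; -24.0 [4.19 4.34]; end 124.0 [0.5599 0.0792]
-1.0 [0.21 0.14]; -2.0 [0.42 0.28]; end 122.0 [0.5642 0.082 ]
-1.0 [0.22 0.13]; -2.0 [0.43 0.26]; end 120.0 [0.5685 0.0846]
-1.0 [0.22 0.12]; -2.0 [0.44 0.25]; end 118.0 [0.5729 0.087 ]
-1.0 [0.22 0.12]; -2.0 [0.45 0.23]; end 116.0 [0.5774 0.0893]
-1.0 [0.23 0.11]; -2.0 [0.46 0.21]; end 114.0 [0.582  0.0915]
-1.0 [0.23 0.1 ]; -2.0 [0.47 0.2 ]; end 112.0 [0.5867 0.0934]
-1.0 [0.24 0.09]; -2.0 [0.47 0.18]; end 110.0 [0.5914 0.0953]
-1.0 [0.24 0.08]; -2.0 [0.48 0.16]; end 108.0 [0.5962 0.0969]
-1.0 [0.24 0.08]; -2.0 [0.48 0.15]; end 106.0 [0.601  0.0984]
-1.0 [0.24 0.07]; -2.0 [0.49 0.13]; end 104.0 [0.6059 0.0997]
```

```bash
python3 -m jog '[[-0.15,-0.7,-0.3,0,0,0,3],[-0.15,-1.38,-0.64,0,0,0,6],[-0.15,-2.04,-1.02,0,0,0,9],[-0.15,-2.68,-1.42,0,0,0,12],[-0.15,-3.29,-1.86,0,0,0,15],[-0.15,-3.89,-2.34,0,0,0,18],[-0.15,-4.46,-2.84,0,0,0,21],[-0.15,-5,-3.37,0,0,0,24],[-0.15,-5.51,-3.93,0,0,0,27],[-0.15,-5.99,-4.52,0,0,0,30],[-0.15,-6.45,-5.13,0,0,0,33],[-0.15,-6.86,-5.76,0,0,0,36]]'; python3 t.py
python3 - <<'E'
from h import *
i=cams.capture("side");crop(i,230,130,370,250,5,"pics/side16.png");crop(i,270,190,315,235,12,"pics/side16b.png")
E
python3 t.py
```

```text
clock: 20.35
tool_pos: [0.5192, 0.0356, 0.146]
orientation: [-90.1, -0.1, 58.0]
wrist_force: [0.2, 0.3, 0.6]
grip_width: 0.0361
t 20.35 phi 147.85 R 0.1439 Mcw -0.05 Frad -0.02 fz 0.6
t 20.4 phi 148.27 R 0.1439 Mcw -0.01 Frad -1.39 fz 0.2
```

View pics/side16.png

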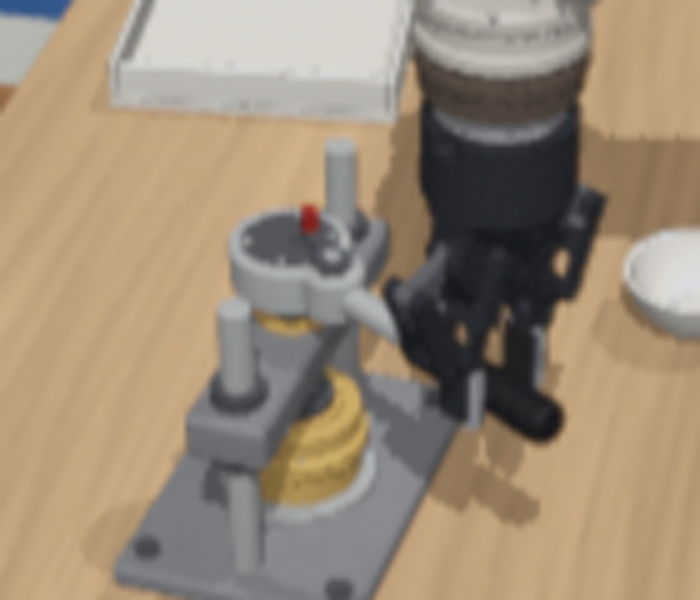

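```bash
python3 -m jog '[[-0.15,0.28,0.42,0,0,0,-2],[-0.15,0.57,0.84,0,0,0,-4],[-0.15,0.87,1.24,0,0,0,-6],[-0.15,1.19,1.64,0,0,0,-8],[-0.15,1.36,1.83,0,0,0,-9],[-0.15,1.52,2.02,0,0,0,-10],[-0.15,1.7,2.21,0,0,0,-11],[-0.15,1.87,2.39,0,0,0,-12]]'>/dev/null; python3 t.py
python3 -m jog '[[-0.15,0.18,0.18,0,0,0,-1],[-0.15,0.36,0.35,0,0,0,-2]]' >/dev/null; python3 t.py
python3 -m jog '[[-0.15,0.18,0.17,0,0,0,-1],[-0.15,0.37,0.34,0,0,0,-2]]' >/dev/null; python3 t.py
python3 -m jog '[[-0.15,0.19,0.17,0,0,0,-1],[-0.15,0.38,0.33,0,0,0,-2]]' >/dev/null; python3 t.py
```

```text
t 21.07 phi 135.97 R 0.144 Mcw 0.48 Frad -1.42 fz 2.0
t 21.23 phi 134.03 R 0.144 Mcw 0.52 Frad -2.82 fz 1.0
t 21.4 phi 131.9 R 0.1442 Mcw -0.01 Frad -0.34 fz -0.4
t 21.57 phi 129.83 R 0.1444 Mcw 0.1 Frad 0.41 fz -0.5
```

```bash

python3 -m jog '[[-0.15,0.2,0.15,0,0,0,-1]]' >/dev/null; python3 t.py
python3 -m jog '[[-0.15,0.2,0.15,0,0,0,-1]]' >/dev/null; python3 t.py
python3 -m jog '[[-0.15,0.2,0.15,0,0,0,-1]]' >/dev/null; python3 t.py
python3 -m jog '[[-0.15,0.21,0.14,0,0,0,-1]]' >/dev/null; python3 t.py
python3 -m jog '[[-0.15,0.21,0.14,0,0,0,-1]]' >/dev/null; python3 t.py
python3 -m jog '[[-0.15,0.21,0.14,0,0,0,-1]]' >/dev/null; python3 t.py
```

```text
t 21.65 phi 128.87 R 0.1443 Mcw 0.08 Frad 0.34 fz -1.0
t 21.73 phi 127.91 R 0.1442 Mcw 0.01 Frad 0.52 fz -0.7
t 21.82 phi 126.93 R 0.1441 Mcw 0.07 Frad 0.24 fz -1.0
t 21.9 phi 125.94 R 0.1439 Mcw 0.0 Frad -0.08 fz -0.3
t 21.98 phi 124.95 R 0.1438 Mcw 0.05 Frad -0.44 fz -0.2
t 22.07 phi 123.96 R 0.1437 Mcw 0.23 Frad 0.32 fz -1.0
```

```bash

python3 -m jog '[[-0.15,0.21,0.14,0,0,0,-1]]' >/dev/null; python3 t.py
python3 -m jog '[[-0.15,0.21,0.13,0,0,0,-1]]' >/dev/null; python3 t.py
python3 -m jog '[[-0.15,0.22,0.13,0,0,0,-1]]' >/dev/null; python3 t.py
python3 -m jog '[[-0.15,0.22,0.13,0,0,0,-1]]' >/dev/null; python3 t.py
python3 - <<'E'
from h import *
i=cams.capture("side");crop(i,230,130,370,250,5,"pics/side17.png")
i=cams.capture("top");crop(i,255,110,385,210,5,"pics/top17.png")
E
python3 t.py
```

```text
t 22.15 phi 122.97 R 0.1437 Mcw 0.2 Frad 0.85 fz 0.5
t 22.23 phi 122.01 R 0.1437 Mcw 0.2 Frad 0.14 fz -0.0
t 22.32 phi 121.01 R 0.1437 Mcw 0.42 Frad 2.05 fz -0.1
t 22.4 phi 120.0 R 0.1437 Mcw 0.31 Frad 1.61 fz 1.2
t 22.5 phi 119.9 R 0.1437 Mcw 0.2 Frad 0.39 fz -0.2
```

View pics/side17.png

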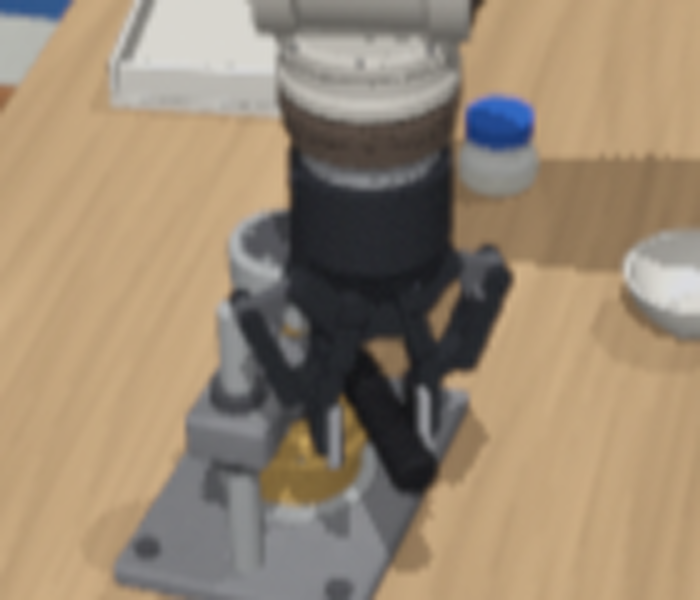

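View pics/top17.png

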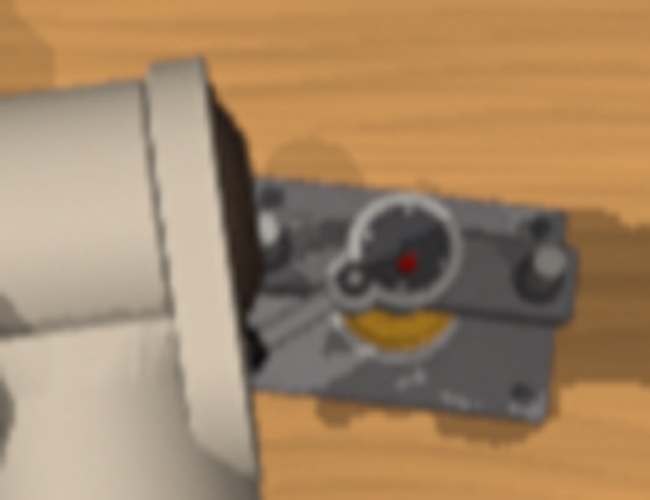

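```bash

python3 -m jog '[[-0.15,0.22,0.12,0,0,0,-1]]' >/dev/null; python3 t.py
python3 -m jog '[[-0.15,0.22,0.12,0,0,0,-1]]' >/dev/null; python3 t.py
python3 -m jog '[[-0.15,0.22,0.12,0,0,0,-1]]' >/dev/null; python3 t.py
python3 -m jog '[[-0.15,0.23,0.11,0,0,0,-1]]' >/dev/null; python3 t.py
python3 -m jog '[[-0.15,0.23,0.11,0,0,0,-1]]' >/dev/null; python3 t.py
python3 -m jog '[[-0.15,0.23,0.11,0,0,0,-1]]' >/dev/null; python3 t.py
python3 -m jog '[[-0.15,0.23,0.1,0,0,0,-1]]' >/dev/null; python3 t.py
```

```text
t 22.58 phi 119.11 R 0.1436 Mcw 0.51 Frad 0.81 fz -0.3
t 22.67 phi 118.06 R 0.1436 Mcw 0.47 Frad 1.16 fz -0.5
t 22.75 phi 117.05 R 0.1436 Mcw 0.49 Frad 1.38 fz 0.4
t 22.83 phi 116.01 R 0.1436 Mcw 0.57 Frad 2.0 fz -0.5
t 22.92 phi 114.98 R 0.1437 Mcw 0.69 Frad 1.15 fz 0.3
t 23.0 phi 113.97 R 0.1437 Mcw 0.73 Frad 0.42 fz 0.4
t 23.08 phi 113.0 R 0.1437 Mcw 0.92 Frad 0.83 fz 0.9
```

The second stroke shows nearly the same torque-versus-angle curve as the first. Before going on I want to know whether the spindle really advanced, so I'll measure the head's and lid's image shift between saved pictures.

```bash
python3 - <<'E'
from h import *
L={k:cv2.imread(f"pics/side{k}.png",0).astype(np.float32) for k in(5,9,10,11,12,13,14,16)}
L={k:v[:,:550] for k,v in L.items()}
ref=L[9]
def m(k,a,b,c,d):
    x=cv2.Laplacian(cv2.GaussianBlur(ref,(0,0),3),cv2.CV_32F);t=x[b:d,a:c]
    y=cv2.Laplacian(cv2.GaussianBlur(L[k],(0,0),3),cv2.CV_32F)
    R=cv2.matchTemplate(y[b-15:d+15,a-15:c+15],t,cv2.TM_CCOEFF_NORMED);_,v,_,p=cv2.minMaxLoc(R);return ((p[0]-15)/5,(p[1]-15)/5,round(v,2))
for k in(10,11,12,13,14,16):
    print(k,"headleft",m(k,225,235,262,300),"headbottom",m(k,235,260,290,310),"lid",m(k,320,360,370,420),"col",m(k,215,295,245,370),"base",m(k,130,530,165,565))
E
```

```text
10 headleft (0.2, 0.2, 0.92) headbottom (0.0, 0.0, 0.97) lid (0.0, 0.0, 0.85) col (0.0, 0.0, 0.96) base (0.0, 0.0, 1.0)
11 headleft (-0.2, -0.2, 0.93) headbottom (0.0, 0.0, 0.97) lid (0.0, 0.0, 0.94) col (0.0, 0.0, 0.96) base (0.0, 0.0, 1.0)
12 headleft (0.0, 0.6, 0.82) headbottom (-0.2, 0.6, 0.93) lid (0.0, 0.2, 0.86) col (0.0, 0.2, 0.95) base (0.0, 0.0, 1.0)
13 headleft (0.0, 0.8, 0.95) headbottom (-0.2, 0.8, 0.92) lid (-0.6, 1.8, 0.54) col (0.0, 0.2, 0.98) base (0.0, 0.0, 1.0)
14 headleft (0.0, 0.8, 0.92) headbottom (-0.4, 0.8, 0.62) lid (-0.8, 1.6, 0.24) col (0.0, 0.2, 0.98) base (0.0, 0.0, 1.0)
16 headleft (0.0, 1.0, 0.97) headbottom (-0.2, 0.8, 0.93) lid (0.0, 0.6, 0.91) col (0.0, 0.2, 0.98) base (0.0, 0.0, 1.0)
```

The numbers: no head shift during the ccw swing, so it didn't unscrew. Since then the head has dropped about 0.9 px (roughly 2.7 mm) and the lid about 0.6 px, so it's closed. Continuing to tighten in 1° steps.

```bash

python3 -m jog '[[-0.15,0.23,0.1,0,0,0,-1]]' >/dev/null; python3 t.py
python3 -m jog '[[-0.15,0.23,0.1,0,0,0,-1]]' >/dev/null; python3 t.py
python3 -m jog '[[-0.15,0.24,0.09,0,0,0,-1]]' >/dev/null; python3 t.py
python3 -m jog '[[-0.15,0.24,0.09,0,0,0,-1]]' >/dev/null; python3 t.py
python3 -m jog '[[-0.15,0.24,0.08,0,0,0,-1]]' >/dev/null; python3 t.py
```

```text
t 23.17 phi 112.03 R 0.1438 Mcw 0.94 Frad 1.24 fz 0.5
t 23.25 phi 111.04 R 0.1438 Mcw 0.99 Frad 0.08 fz 1.1
t 23.33 phi 110.03 R 0.1438 Mcw 0.95 Frad 1.59 fz 1.4
t 23.42 phi 109.0 R 0.1438 Mcw 0.81 Frad -0.28 fz 0.7
t 23.5 phi 108.02 R 0.1438 Mcw 1.02 Frad -0.05 fz 1.4
```

```bash

python3 -m jog '[[-0.15,0.24,0.08,0,0,0,-1]]' >/dev/null; python3 t.py
python3 -m jog '[[-0.15,0.24,0.08,0,0,0,-1]]' >/dev/null; python3 t.py
python3 -m jog '[[-0.15,0.24,0.07,0,0,0,-1]]' >/dev/null; python3 t.py
python3 -m jog '[[-0.15,0.24,0.07,0,0,0,-1]]' >/dev/null; python3 t.py
python3 -m jog '[[-0.15,0.24,0.06,0,0,0,-1]]' >/dev/null; python3 t.py
```

```text
t 23.58 phi 107.02 R 0.1439 Mcw 0.95 Frad -0.27 fz -0.4
t 23.67 phi 106.02 R 0.1439 Mcw 0.94 Frad -0.49 fz 1.1
t 23.75 phi 105.05 R 0.1439 Mcw 1.05 Frad -0.15 fz 0.9
t 23.83 phi 104.06 R 0.144 Mcw 1.11 Frad -0.4 fz 0.2
t 23.92 phi 103.08 R 0.144 Mcw 1.05 Frad -1.3 fz 0.9
```

About 1.07 N m, with the column stop near. One more ratchet back, slower this time.

```bash
python3 arc.py 103 2.5 12 ; for p in 133 131 129 127 125 123 121;do python3 arc.py $p -1 2;done
```

```text
2.5 [-0.61 -0.16]; 5.0 [-1.22 -0.34]; 7.5 [-1.82 -0.55]; 10.0 [-2.4  -0.78]; 12.5 [-2.98 -1.04]; 15.0 [-3.55 -1.33]; 17.5 [-4.1  -1.63]; 20.0 [-4.64 -1.97]; 22.5 [-5.16 -2.32]; 25.0 [-5.67 -2.7 ]; 27.5 [-6.16 -3.1 ]; 30.0 [-6.63 -3.52]; end 133.0 [0.5421 0.065 ]
-1.0 [0.19 0.17]; -2.0 [0.38 0.34]; end 131.0 [0.5459 0.0684]
-1.0 [0.19 0.16]; -2.0 [0.39 0.33]; end 129.0 [0.5497 0.0717]
-1.0 [0.2  0.16]; -2.0 [0.4  0.31]; end 127.0 [0.5537 0.0748]
-1.0 [0.2  0.15]; -2.0 [0.41 0.3 ]; end 125.0 [0.5578 0.0778]
-1.0 [0.21 0.14]; -2.0 [0.42 0.28]; end 123.0 [0.562  0.0806]
-1.0 [0.21 0.14]; -2.0 [0.43 0.27]; end 121.0 [0.5663 0.0833]
-1.0 [0.22 0.13]; -2.0 [0.44 0.25]; end 119.0 [0.5707 0.0858]
```

```bash

python3 -m jog '[[-0.15,-0.61,-0.16,0,0,0,2.5],[-0.15,-1.22,-0.34,0,0,0,5],[-0.15,-1.82,-0.55,0,0,0,7.5],[-0.15,-2.4,-0.78,0,0,0,10],[-0.15,-2.98,-1.04,0,0,0,12.5],[-0.15,-3.55,-1.33,0,0,0,15]]' >/dev/null; python3 t.py
python3 -m jog '[[-0.15,-0.55,-0.31,0,0,0,2.5],[-0.15,-1.09,-0.64,0,0,0,5],[-0.15,-1.61,-0.99,0,0,0,7.5],[-0.15,-2.12,-1.37,0,0,0,10],[-0.15,-2.61,-1.77,0,0,0,12.5],[-0.15,-3.08,-2.19,0,0,0,15],[-0.15,-3.08,-2.19,0,0,0,15]]' >/dev/null; python3 t.py
python3 -m jog '[[-0.15,0.19,0.17,0,0,0,-1],[-0.15,0.38,0.34,0,0,0,-2],[-0.15,0.57,0.5,0,0,0,-3]]' >/dev/null; python3 t.py
python3 -m jog '[[-0.15,0.2,0.16,0,0,0,-1],[-0.15,0.4,0.32,0,0,0,-2]]' >/dev/null; python3 t.py
python3 -m jog '[[-0.15,0.2,0.16,0,0,0,-1],[-0.15,0.4,0.31,0,0,0,-2]]' >/dev/null; python3 t.py
python3 -m jog '[[-0.15,0.2,0.15,0,0,0,-1],[-0.15,0.41,0.3,0,0,0,-2]]' >/dev/null; python3 t.py
```

```text
t 24.42 phi 117.79 R 0.1439 Mcw 0.0 Frad 0.06 fz 0.5
t 25.0 phi 133.1 R 0.1437 Mcw 0.05 Frad -0.54 fz 1.3
t 25.25 phi 129.77 R 0.144 Mcw -0.08 Frad -0.76 fz -0.5
t 25.42 phi 127.84 R 0.1441 Mcw -0.03 Frad -0.84 fz 0.2
t 25.58 phi 125.89 R 0.1442 Mcw -0.02 Frad -0.95 fz -0.5
t 25.75 phi 123.93 R 0.1443 Mcw 0.01 Frad -0.75 fz 0.2
```

```bash

python3 -m jog '[[-0.15,0.21,0.14,0,0,0,-1],[-0.15,0.42,0.28,0,0,0,-2]]' >/dev/null; python3 t.py
python3 -m jog '[[-0.15,0.21,0.13,0,0,0,-1],[-0.15,0.43,0.26,0,0,0,-2]]' >/dev/null; python3 t.py
python3 -m jog '[[-0.15,0.22,0.12,0,0,0,-1]]' >/dev/null; python3 t.py
python3 -m jog '[[-0.15,0.22,0.12,0,0,0,-1]]' >/dev/null; python3 t.py
python3 -m jog '[[-0.15,0.22,0.12,0,0,0,-1]]' >/dev/null; python3 t.py
python3 -m jog '[[-0.15,0.22,0.12,0,0,0,-1]]' >/dev/null; python3 t.py
python3 -m jog '[[-0.15,0.22,0.11,0,0,0,-1]]' >/dev/null; python3 t.py
python3 -m jog '[[-0.15,0.23,0.11,0,0,0,-1]]' >/dev/null; python3 t.py
```

```text
t 25.92 phi 121.93 R 0.1443 Mcw 0.18 Frad 0.27 fz -0.1
t 26.08 phi 119.94 R 0.1443 Mcw 0.05 Frad -0.33 fz -0.5
t 26.17 phi 118.94 R 0.1443 Mcw 0.07 Frad 0.11 fz -0.3
t 26.25 phi 117.97 R 0.1443 Mcw 0.11 Frad -0.01 fz -0.5
t 26.33 phi 116.98 R 0.1444 Mcw 0.09 Frad -0.27 fz 0.6
t 26.42 phi 116.0 R 0.1443 Mcw 0.19 Frad 0.38 fz -0.4
t 26.5 phi 115.03 R 0.1444 Mcw 0.29 Frad -2.5 fz -0.0
t 26.58 phi 114.04 R 0.1444 Mcw 0.41 Frad -1.82 fz 0.6
```

```bash

python3 -m jog '[[-0.15,0.23,0.1,0,0,0,-1]]' >/dev/null; python3 t.py
python3 -m jog '[[-0.15,0.23,0.1,0,0,0,-1]]' >/dev/null; python3 t.py
python3 -m jog '[[-0.15,0.23,0.1,0,0,0,-1]]' >/dev/null; python3 t.py
python3 -m jog '[[-0.15,0.24,0.09,0,0,0,-1]]' >/dev/null; python3 t.py
python3 -m jog '[[-0.15,0.24,0.09,0,0,0,-1]]' >/dev/null; python3 t.py
python3 -m jog '[[-0.15,0.24,0.08,0,0,0,-1]]' >/dev/null; python3 t.py
```

```text
t 26.67 phi 113.05 R 0.1444 Mcw 0.34 Frad -1.06 fz 0.9
t 26.75 phi 112.06 R 0.1444 Mcw 0.48 Frad -1.83 fz 0.7
t 26.83 phi 111.07 R 0.1445 Mcw 0.53 Frad -2.43 fz 0.2
t 26.92 phi 110.06 R 0.1445 Mcw 0.56 Frad -2.23 fz -0.2
t 27.0 phi 109.05 R 0.1446 Mcw 0.61 Frad -2.27 fz 0.7
t 27.08 phi 108.06 R 0.1446 Mcw 0.58 Frad -2.89 fz 0.7
```

```bash

python3 -m jog '[[-0.15,0.24,0.08,0,0,0,-1]]' >/dev/null; python3 t.py
python3 -m jog '[[-0.15,0.24,0.08,0,0,0,-1]]' >/dev/null; python3 t.py
python3 -m jog '[[-0.15,0.24,0.07,0,0,0,-1]]' >/dev/null; python3 t.py
python3 -m jog '[[-0.15,0.24,0.07,0,0,0,-1]]' >/dev/null; python3 t.py
python3 -m jog '[[-0.15,0.24,0.06,0,0,0,-1]]' >/dev/null; python3 t.py
python3 -m jog '[[-0.15,0.24,0.06,0,0,0,-1]]' >/dev/null; python3 t.py
python3 -m jog '[[-0.15,0.25,0.05,0,0,0,-1]]' >/dev/null; python3 t.py
python3 - <<'E'
from h import *
i=cams.capture("side");cv2.imwrite("pics/s18full.png",i);crop(i,230,130,370,250,5,"pics/side18.png")
i=cams.capture("top");cv2.imwrite("pics/t18full.png",i);crop(i,255,110,385,210,5,"pics/top18.png")
E
python3 t.py
```

```text
t 27.17 phi 107.08 R 0.1446 Mcw 0.8 Frad -3.02 fz 1.2
t 27.25 phi 106.11 R 0.1446 Mcw 0.82 Frad -3.49 fz 1.7
t 27.33 phi 105.15 R 0.1446 Mcw 0.82 Frad -3.27 fz 1.3
t 27.42 phi 104.2 R 0.1447 Mcw 0.96 Frad -4.19 fz 1.0
t 27.5 phi 103.24 R 0.1447 Mcw 1.03 Frad -4.22 fz 2.6
t 27.58 phi 102.3 R 0.1447 Mcw 1.04 Frad -3.72 fz 2.2
t 27.67 phi 101.31 R 0.1447 Mcw 1.16 Frad -3.78 fz 1.6
t 27.77 phi 101.2 R 0.1448 Mcw 0.82 Frad -3.49 fz 1.8
```

View pics/side18.png

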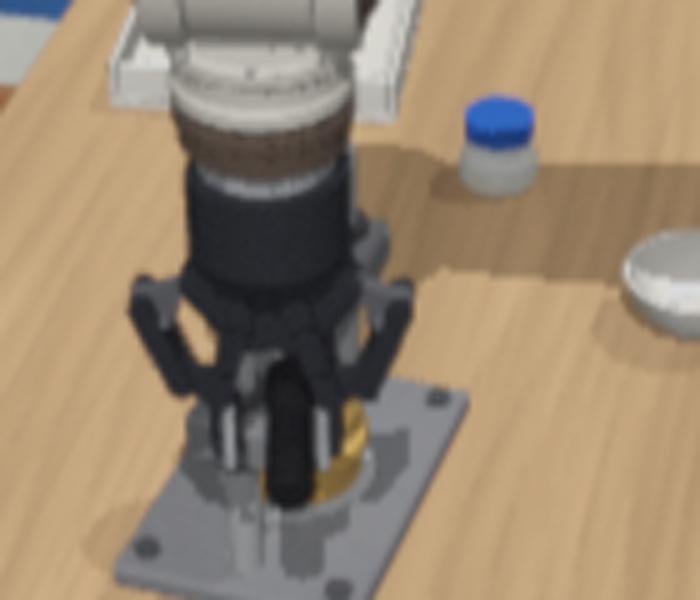

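View pics/top18.png

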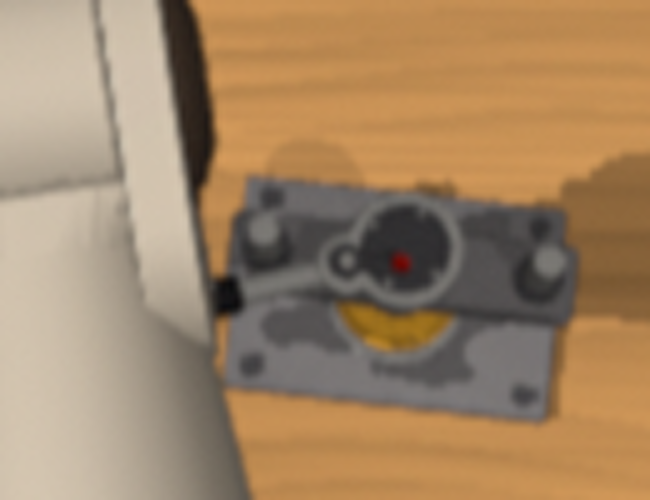

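The handle is firm on the right-hand finger at 1.16 N m. I'm ratcheting back to tool φ=145, about mid-tooth so the pawl seats fully, and then doing the final stroke.

```bash
python3 arc.py 101 2.75 8; python3 arc.py 123 2.75 8 ; for p in 145 133 131 129 127 125 123 121 119 117 115;do python3 arc.py $p -1 3;done
```

```text
2.75 [-0.68 -0.15]; 5.5 [-1.35 -0.33]; 8.25 [-2.01 -0.54]; 11.0 [-2.67 -0.79]; 13.75 [-3.3  -1.07]; 16.5 [-3.93 -1.37]; 19.25 [-4.54 -1.71]; 22.0 [-5.13 -2.07]; end 123.0 [0.562  0.0806]
2.75 [-0.57 -0.39]; 5.5 [-1.13 -0.81]; 8.25 [-1.66 -1.26]; 11.0 [-2.18 -1.73]; 13.75 [-2.66 -2.23]; 16.5 [-3.13 -2.74]; 19.25 [-3.57 -3.28]; 22.0 [-3.98 -3.84]; end 145.0 [0.5222 0.0422]
-1.0 [0.15 0.21]; -2.0 [0.3  0.41]; -3.0 [0.45 0.61]; end 142.0 [0.5267 0.0483]
-1.0 [0.19 0.17]; -2.0 [0.38 0.34]; -3.0 [0.57 0.5 ]; end 130.0 [0.5478 0.0701]
-1.0 [0.19 0.16]; -2.0 [0.39 0.33]; -3.0 [0.59 0.48]; end 128.0 [0.5517 0.0733]
-1.0 [0.2  0.16]; -2.0 [0.4  0.31]; -3.0 [0.6  0.46]; end 126.0 [0.5558 0.0763]
-1.0 [0.2  0.15]; -2.0 [0.41 0.3 ]; -3.0 [0.62 0.44]; end 124.0 [0.5599 0.0792]
-1.0 [0.21 0.14]; -2.0 [0.42 0.28]; -3.0 [0.63 0.42]; end 122.0 [0.5642 0.082 ]
-1.0 [0.21 0.14]; -2.0 [0.43 0.27]; -3.0 [0.65 0.4 ]; end 120.0 [0.5685 0.0846]
-1.0 [0.22 0.13]; -2.0 [0.44 0.25]; -3.0 [0.66 0.37]; end 118.0 [0.5729 0.087 ]
-1.0 [0.22 0.12]; -2.0 [0.45 0.24]; -3.0 [0.67 0.35]; end 116.0 [0.5774 0.0893]
-1.0 [0.23 0.11]; -2.0 [0.45 0.22]; -3.0 [0.69 0.33]; end 114.0 [0.582  0.0915]
-1.0 [0.23 0.1 ]; -2.0 [0.46 0.21]; -3.0 [0.7 0.3]; end 112.0 [0.5867 0.0934]
```

```bash

python3 -m jog '[[-0.15,-0.68,-0.15,0,0,0,2.75],[-0.15,-1.35,-0.33,0,0,0,5.5],[-0.15,-2.01,-0.54,0,0,0,8.25],[-0.15,-2.67,-0.79,0,0,0,11],[-0.15,-3.3,-1.07,0,0,0,13.75],[-0.15,-3.93,-1.37,0,0,0,16.5],[-0.15,-4.54,-1.71,0,0,0,19.25],[-0.15,-5.13,-2.07,0,0,0,22]]' >/dev/null; python3 t.py
python3 -m jog '[[-0.15,-0.57,-0.39,0,0,0,2.75],[-0.15,-1.13,-0.81,0,0,0,5.5],[-0.15,-1.66,-1.26,0,0,0,8.25],[-0.15,-2.18,-1.73,0,0,0,11],[-0.15,-2.66,-2.23,0,0,0,13.75],[-0.15,-3.13,-2.74,0,0,0,16.5],[-0.15,-3.57,-3.28,0,0,0,19.25],[-0.15,-3.98,-3.84,0,0,0,22],[-0.15,-3.98,-3.84,0,0,0,22]]' >/dev/null; python3 t.py
python3 -m jog '[[-0.15,0.15,0.21,0,0,0,-1],[-0.15,0.3,0.41,0,0,0,-2],[-0.15,0.45,0.61,0,0,0,-3],[-0.15,0.61,0.81,0,0,0,-4],[-0.15,0.77,1.01,0,0,0,-5]]' >/dev/null; python3 t.py
python3 -m jog '[[-0.15,0.16,0.19,0,0,0,-1],[-0.15,0.33,0.38,0,0,0,-2],[-0.15,0.5,0.57,0,0,0,-3],[-0.15,0.68,0.75,0,0,0,-4]]' >/dev/null; python3 t.py
python3 -m jog '[[-0.15,0.18,0.18,0,0,0,-1],[-0.15,0.36,0.36,0,0,0,-2],[-0.15,0.54,0.53,0,0,0,-3]]' >/dev/null; python3 t.py
python3 -m jog '[[-0.15,0.19,0.17,0,0,0,-1],[-0.15,0.38,0.34,0,0,0,-2]]' >/dev/null; python3 t.py
```

```text
t 28.43 phi 122.86 R 0.1453 Mcw 0.07 Frad -0.04 fz -1.1
t 29.18 phi 145.08 R 0.145 Mcw 0.04 Frad -0.68 fz -0.3
t 29.6 phi 139.82 R 0.1453 Mcw 0.12 Frad -0.35 fz 0.0
t 29.93 phi 135.95 R 0.1452 Mcw 0.12 Frad -0.51 fz -0.2
t 30.18 phi 133.03 R 0.1452 Mcw 0.38 Frad -0.14 fz 0.0
t 30.35 phi 131.03 R 0.1452 Mcw 0.41 Frad -0.13 fz -0.3
```

```bash

python3 -m jog '[[-0.15,0.19,0.16,0,0,0,-1],[-0.15,0.39,0.33,0,0,0,-2]]' >/dev/null; python3 t.py
python3 -m jog '[[-0.15,0.2,0.16,0,0,0,-1],[-0.15,0.4,0.31,0,0,0,-2]]' >/dev/null; python3 t.py
python3 -m jog '[[-0.15,0.2,0.15,0,0,0,-1],[-0.15,0.41,0.3,0,0,0,-2]]' >/dev/null; python3 t.py
python3 -m jog '[[-0.15,0.21,0.14,0,0,0,-1]]' >/dev/null; python3 t.py
python3 -m jog '[[-0.15,0.21,0.14,0,0,0,-1]]' >/dev/null; python3 t.py
```

```text
t 30.52 phi 129.05 R 0.1452 Mcw 0.65 Frad -0.02 fz -0.1
t 30.68 phi 127.04 R 0.1451 Mcw 0.77 Frad 0.13 fz -0.3
t 30.85 phi 125.04 R 0.1451 Mcw 0.72 Frad -0.53 fz 0.8
t 30.93 phi 124.07 R 0.1451 Mcw 0.86 Frad -1.26 fz 1.2
t 31.02 phi 123.1 R 0.1452 Mcw 0.94 Frad -0.72 fz 0.9
```

It's engaged and hasn't slipped. On to the final tightening.

```bash

python3 -m jog '[[-0.15,0.21,0.14,0,0,0,-1]]' >/dev/null; python3 t.py
python3 -m jog '[[-0.15,0.22,0.13,0,0,0,-1]]' >/dev/null; python3 t.py
python3 -m jog '[[-0.15,0.22,0.13,0,0,0,-1]]' >/dev/null; python3 t.py
python3 -m jog '[[-0.15,0.22,0.12,0,0,0,-1]]' >/dev/null; python3 t.py
python3 -m jog '[[-0.15,0.22,0.12,0,0,0,-1]]' >/dev/null; python3 t.py
```

```text
t 31.1 phi 122.14 R 0.1452 Mcw 0.99 Frad -0.82 fz 0.4
t 31.18 phi 121.16 R 0.1451 Mcw 1.03 Frad -0.57 fz 2.1
t 31.27 phi 120.2 R 0.1451 Mcw 1.01 Frad -1.11 fz 1.9
t 31.35 phi 119.22 R 0.1451 Mcw 1.12 Frad -0.13 fz 0.3
t 31.43 phi 118.25 R 0.1452 Mcw 1.19 Frad -1.09 fz 2.1
```

```bash

python3 -m jog '[[-0.15,0.22,0.12,0,0,0,-1]]' >/dev/null; python3 t.py
python3 -m jog '[[-0.15,0.22,0.12,0,0,0,-1]]' >/dev/null; python3 t.py
python3 -m jog '[[-0.15,0.22,0.11,0,0,0,-1]]' >/dev/null; python3 t.py
```

```text
t 31.52 phi 117.21 R 0.1452 Mcw 0.97 Frad -0.81 fz 0.3
t 31.6 phi 116.24 R 0.1452 Mcw 1.0 Frad -2.48 fz 1.7
t 31.68 phi 115.32 R 0.1452 Mcw 1.29 Frad -2.42 fz 0.3
```

```bash

python3 -m jog '[[-0.15,0.23,0.11,0,0,0,-1]]' >/dev/null; python3 t.py
python3 -m jog '[[-0.15,0.23,0.11,0,0,0,-1]]' >/dev/null; python3 t.py
python3 -m jog '[[-0.15,0.23,0.1,0,0,0,-1]]' >/dev/null; python3 t.py
python3 -m jog '[[-0.15,0.23,0.1,0,0,0,-1]]' >/dev/null; python3 t.py
```

```text
t 31.77 phi 114.31 R 0.1452 Mcw 1.01 Frad -1.76 fz 0.5
t 31.85 phi 113.33 R 0.1453 Mcw 1.13 Frad -3.04 fz 0.8
t 31.93 phi 112.35 R 0.1453 Mcw 1.17 Frad -3.65 fz 1.0
t 32.02 phi 111.38 R 0.1453 Mcw 1.15 Frad -3.59 fz 1.5
```

```bash
cat >> t.py <<'E'
    o=r.get_obs();print("   mz",o["torque"].round(3),"f",o["wrist_force"].round(1),"yaw",o["orientation"][2].round(1))
E
python3 t.py; python3 -m jog '[[-0.15,0.23,0.1,0,0,0,-1]]' >/dev/null; python3 t.py
python3 -m jog '[[-0.15,0.23,0.09,0,0,0,-1]]' >/dev/null; python3 t.py
python3 -c "
from h import *
i=cams.capture('side');cv2.imwrite('pics/s19full.png',i);crop(i,230,130,370,250,5,'pics/side19.png')
i=cams.capture('top');cv2.imwrite('pics/t19full.png',i);crop(i,255,110,385,210,5,'pics/top19.png')
"; python3 t.py
```

```text
File "t.py", line 6
    o=r.get_obs();print("   mz",o["torque"].round(3),"f",o["wrist_force"].round(1),"yaw",o["orientation"][2].round(1))
IndentationError: unexpected indent
  File "t.py", line 6
    o=r.get_obs();print("   mz",o["torque"].round(3),"f",o["wrist_force"].round(1),"yaw",o["orientation"][2].round(1))
IndentationError: unexpected indent
  File "t.py", line 6
    o=r.get_obs();print("   mz",o["torque"].round(3),"f",o["wrist_force"].round(1),"yaw",o["orientation"][2].round(1))
IndentationError: unexpected indent
  File "t.py", line 6
    o=r.get_obs();print("   mz",o["torque"].round(3),"f",o["wrist_force"].round(1),"yaw",o["orientation"][2].round(1))
IndentationError: unexpected indent
```

View pics/side19.png

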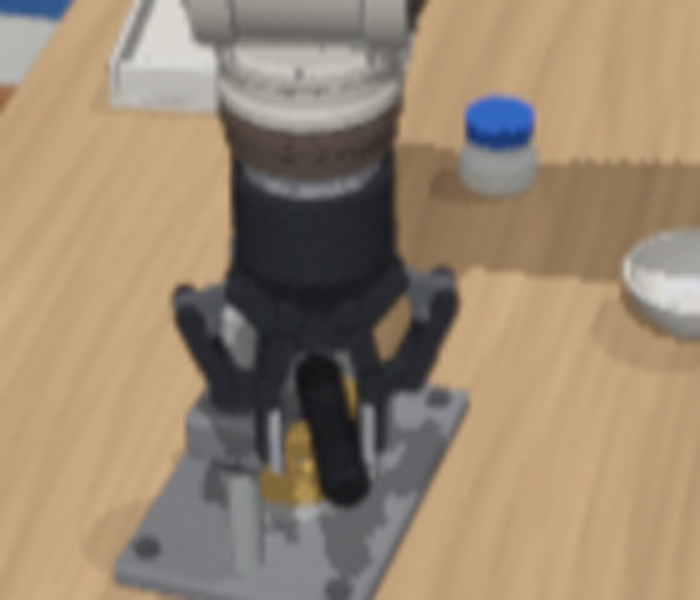

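View pics/top19.png

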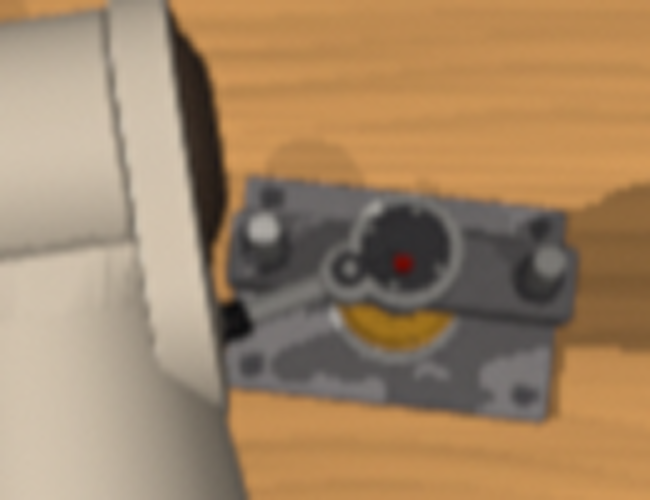

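The handle is steady on the right-hand finger and the lever still sits at tighten. Fixing the readout to include the wrist moment.

```bash
cat > t.py <<'E'
from h import *
o=r.get_obs();p=o["tool_pos"][:2]-[.641,-.041];f=o["wrist_force"];R=np.hypot(*p);ph=np.degrees(np.arctan2(p[1],p[0]))%360
M=p[0]*f[1]-p[1]*f[0];mz=o["torque"][2]
print("t",round(o["clock"],2),"phi",ph.round(2),"Mcw",round(M,2),"mz",mz.round(3),"tot",round(M+mz,2),"Frad",round((p@f[:2])/R,2),"mxy",o["torque"][:2].round(2),"f",f.round(1))
E
python3 t.py; python3 -m jog '[[-0.15,0.24,0.09,0,0,0,-1]]' >/dev/null; python3 t.py
python3 -m jog '[[-0.15,0.24,0.08,0,0,0,-1]]' >/dev/null; python3 t.py
```

```text
t 32.28 phi 109.3 Mcw 0.94 mz 0.144 tot 1.09 Frad -2.21 mxy [-1.04  0.92] f [-5.4 -4.2  1.7]
t 32.37 phi 108.49 Mcw 1.23 mz 0.187 tot 1.42 Frad -5.1 mxy [-1.4   1.21] f [-6.4 -7.5  0.2]
t 32.45 phi 107.48 Mcw 1.11 mz 0.134 tot 1.25 Frad -3.72 mxy [-1.31  1.2 ] f [-6.2 -5.9  0.7]
```

```bash
sed -i 's/^print/q=o["torque"];F=[-q[1]\/.2,q[0]\/.2];M2=p[0]*F[1]-p[1]*F[0]+mz\nprint("M2",round(M2,2),/;s/,)/)/' t.py; sed -i 's/print("M2",round(M2,2),(/print("M2",round(M2,2),/' t.py
python3 t.py; python3 -m jog '[[-0.15,0.24,0.08,0,0,0,-1]]' >/dev/null; python3 t.py
python3 -m jog '[[-0.15,0.24,0.08,0,0,0,-1]]' >/dev/null; python3 t.py
```

```text
M2 1.25 t 32.45 phi 107.48 Mcw 1.11 mz 0.134 tot 1.25 Frad -3.72 mxy [-1.31  1.2 ] f [-6.2 -5.9  0.7]
M2 1.39 t 32.53 phi 106.47 Mcw 1.18 mz 0.199 tot 1.38 Frad -4.77 mxy [-1.38  1.31] f [-6.4 -6.9  0. ]
M2 1.22 t 32.62 phi 105.51 Mcw 1.17 mz 0.105 tot 1.28 Frad -5.89 mxy [-1.44  1.19] f [-6.2 -7.8  0.4]
```

```bash
python3 - <<'E'
from h import *
print(r.get_obs()["grip_width"])
b=np.array([.641,-.041])
for k,(u,v) in {"18":(345,262),"19":(349,269),"7":(346,262)}.items():
    a=plane("top",255+u/5,110+v/5,.174)[:2]-b;print(k,np.degrees(np.arctan2(a[1],a[0])),np.linalg.norm(a))
# grip-pixel direction in the side view: project model handle for several phi
for ph in(100,104,108,112,116):
    e=np.array([np.cos(np.radians(ph)),np.sin(np.radians(ph))])
    q=(proj("side",[*(b+.195*e),.162])-[230,130])*5;print(ph,q.round(0))
E
```

```text
0.03640401532784799
18 104.4624145117453 0.03270681618915798
19 112.40632757512063 0.03177565054128408
7 104.70009320910411 0.032162057597269644
100 [263. 496.]
104 [292. 496.]
108 [321. 495.]
112 [350. 493.]
116 [379. 489.]
```

```bash

python3 -m jog '[[-0.15,0.24,0.07,0,0,0,-1]]' >/dev/null; python3 t.py
python3 -m jog '[[-0.15,0.24,0.07,0,0,0,-1]]' >/dev/null; python3 t.py
python3 -m jog '[[-0.15,0.24,0.06,0,0,0,-1]]' >/dev/null; python3 t.py
```

```text
M2 1.46 t 32.7 phi 104.49 Mcw 1.25 mz 0.225 tot 1.48 Frad -5.95 mxy [-1.49  1.37] f [-6.8 -7.9  0.6]
M2 1.55 t 32.78 phi 103.55 Mcw 1.3 mz 0.273 tot 1.57 Frad -6.52 mxy [-1.68  1.4 ] f [-7.2 -8.4  1.1]
M2 1.51 t 32.87 phi 102.62 Mcw 1.47 mz 0.161 tot 1.63 Frad -6.58 mxy [-1.63  1.54] f [-8.4 -8.6  0.5]
```

Total torque on the handle is now 1.5–1.6 N m while moving, so I'm stopping. I'll centre the fingers off the grip, open and lift away.

```bash
python3 -m jog '[[-0.15,-0.3,-0.08,0,0,0,1],[-0.15,-0.6,-0.14,0,0,0,2.5],[0.1,-0.6,-0.14,0,0,0,2.5],[0.1,-0.6,-0.14,0,0,0,2.5],[0.1,-0.6,-0.14,0,0,0,2.5]]'
python3 t.py; python3 -m jog '[[0.1,-0.6,-0.14,0,0,0,0],[0.1,-0.6,-0.14,0,0,0,0]]' >/dev/null;python3 t.py
```

```text
clock: 33.28
tool_pos: [0.6037, 0.1004, 0.1452]
orientation: [-90.0, 0.1, 14.4]
wrist_force: [-5.0, -4.6, -0.9]
grip_width: 0.047
M2 0.91 t 33.28 phi 104.79 Mcw 0.87 mz 0.116 tot 0.99 Frad -3.17 mxy [-0.74  0.93] f [-5.  -4.6 -0.9]
M2 0.77 t 33.45 phi 107.34 Mcw 0.73 mz 0.114 tot 0.85 Frad -1.19 mxy [-0.65  0.74] f [-4.4 -2.6 -1.3]
```

The handle springs back with the finger as the drive's wind-up relaxes. I'll follow it gently until the force is gone.

```bash
python3 arc.py 107.3 1.5 8; python3 -m jog '[[0.1,-0.36,-0.12,0,0,0,1.5],[0.1,-0.72,-0.24,0,0,0,3],[0.1,-1.07,-0.38,0,0,0,4.5],[0.1,-1.42,-0.52,0,0,0,6]]' >/dev/null;python3 t.py
python3 -m jog '[[0.1,-0.35,-0.16,0,0,0,1.5],[0.1,-0.69,-0.32,0,0,0,3],[0.1,-1.03,-0.48,0,0,0,4.5],[0.1,-1.36,-0.66,0,0,0,6]]' >/dev/null;python3 t.py
python3 -c "
from h import *
i=cams.capture('side');crop(i,230,130,370,250,5,'pics/side20.png')"
```

```text
1.5 [-0.36 -0.12]; 3.0 [-0.72 -0.24]; 4.5 [-1.07 -0.38]; 6.0 [-1.42 -0.53]; 7.5 [-1.77 -0.68]; 9.0 [-2.11 -0.84]; 10.5 [-2.45 -1.02]; 12.0 [-2.78 -1.2 ]; end 119.3 [0.57   0.0855]
M2 0.15 t 33.78 phi 112.98 Mcw 0.27 mz -0.056 tot 0.22 Frad -1.12 mxy [-0.22  0.21] f [-1.3 -1.8 -1. ]
M2 0.03 t 34.12 phi 118.74 Mcw 0.18 mz -0.027 tot 0.15 Frad 1.01 mxy [0.   0.09] f [-1.5  0.3 -0.6]
```

View pics/side20.png

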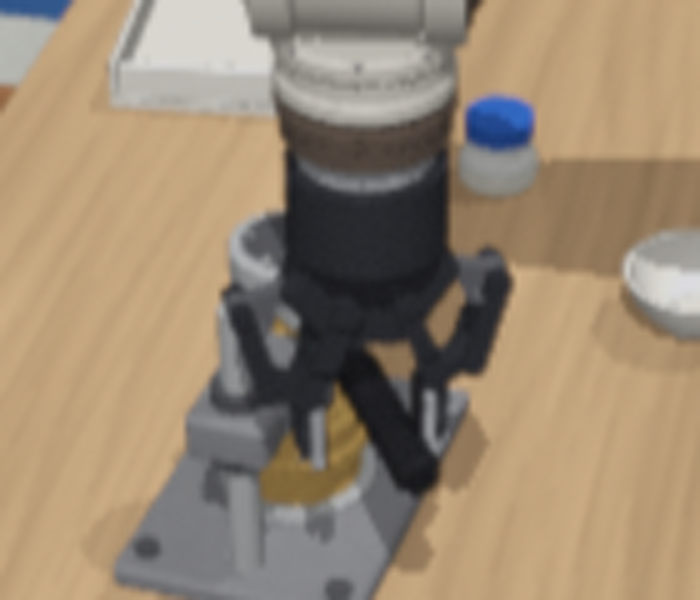

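```bash
python3 -m jog '[[0.2,-0.35,-0.2,0,0,0,0],[0.2,-0.8,-0.45,0,0,0,1],[0.2,-0.8,-0.45,0,0,0,1],[0.2,-0.8,-0.45,0,0,0,1]]' >/dev/null;python3 t.py
python3 -c "
from h import *
i=cams.capture('side');crop(i,230,130,370,250,5,'pics/side21.png')"; python3 t.py
```

```text
M2 -0.03 t 34.5 phi 122.46 Mcw 0.09 mz -0.007 tot 0.08 Frad -0.78 mxy [ 0.01 -0.03] f [-0.1 -1.   0.3]
M2 -0.04 t 34.55 phi 122.42 Mcw 0.07 mz -0.023 tot 0.05 Frad -0.85 mxy [ 0.05 -0.  ] f [ 0.1 -1.   0.4]
```

View pics/side21.png

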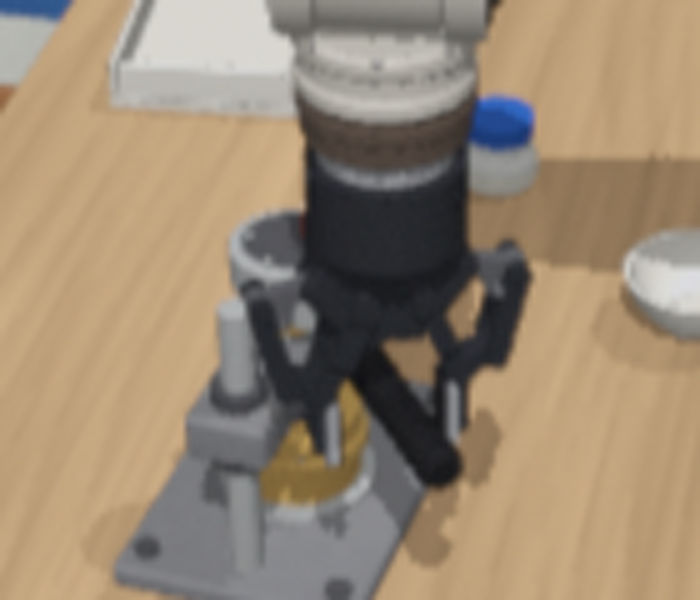

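Handle torque is now near zero but the handle is still next to the finger. I'm lifting clear to see what the screw itself is doing.

```bash
python3 -m jog '[[0.3,0,0,1,0,0,0],[0.3,0,0,3,0,0,0],[0.3,0,0,6,0,0,0],[0.3,0,0,9,0,0,0],[0.3,-3,0,9,0,0,0],[0.3,-7,0,9,0,0,0],[0.3,-11,0,9,0,0,0],[0.3,-15,0,9,0,0,0],[0.3,-15,0,9,0,0,0]]';python3 -c "
from h import *
i=cams.capture('side');cv2.imwrite('pics/s22full.png',i);crop(i,230,130,370,250,5,'pics/side22.png');crop(i,265,165,310,235,8,'pics/side22b.png')
i=cams.capture('top');cv2.imwrite('pics/t22full.png',i);crop(i,255,110,385,210,5,'pics/top22.png')"
python3 - <<'E'
from h import *
ks=[9,11,12,16,22]
L={k:cv2.imread(f"pics/side{k}.png",0).astype(np.float32)[:,:550] for k in ks}
def m(k,ref,a,b,c,d):
    g=lambda z:cv2.GaussianBlur(z,(0,0),2)
    y=g(L[k])[b-15:d+15,a-15:c+15];t=g(L[ref])[b:d,a:c]
    R=cv2.matchTemplate(y,t,cv2.TM_CCOEFF_NORMED);_,v,_,p=cv2.minMaxLoc(R)
    py=p[1]
    if 0<py<R.shape[0]-1:
        l,c0,h=R[py-1,p[0]],R[py,p[0]],R[py+1,p[0]];py+=.5*(l-h)/(l-2*c0+h)
    return round((p[0]-15)/5,2),round((py-15)/5,2),round(float(v),3)
for k in ks:
    print(k,"headleft",m(k,9,225,225,265,310),"bottom",m(k,9,235,265,300,312),"lid",m(k,9,320,350,375,480),"col",m(k,9,215,295,245,370),"base",m(k,9,130,530,165,565))
E
```

```text
clock: 35.3
tool_pos: [0.407, 0.0827, 0.2377]
orientation: [-90.0, -0.1, 27.4]
wrist_force: [0.9, -1.2, -0.4]
grip_width: 0.0554
9 headleft (0.0, np.float32(-0.0), 1.0) bottom (0.0, np.float32(0.01), 1.0) lid (0.0, np.float32(-0.0), 1.0) col (0.0, np.float32(0.0), 1.0) base (0.0, np.float32(-0.0), 1.0)
11 headleft (-0.2, np.float32(-0.03), 0.974) bottom (-0.2, np.float32(-0.01), 0.974) lid (0.2, np.float32(-0.2), 0.981) col (0.0, np.float32(-0.05), 0.965) base (0.0, np.float32(0.01), 1.0)
12 headleft (0.0, np.float32(0.42), 0.959) bottom (-0.4, np.float32(0.69), 0.952) lid (0.0, np.float32(0.04), 0.921) col (0.0, np.float32(0.23), 0.945) base (0.0, np.float32(0.0), 1.0)
16 headleft (0.0, np.float32(0.92), 0.991) bottom (-0.2, np.float32(0.96), 0.973) lid (0.0, np.float32(0.34), 0.965) col (0.0, np.float32(0.18), 0.994) base (0.0, np.float32(-0.01), 1.0)
22 headleft (0.0, np.float32(0.89), 0.981) bottom (-0.8, np.float32(1.05), 0.834) lid (-0.6, np.float32(0.9), 0.647) col (0.0, np.float32(0.17), 0.994) base (0.0, np.float32(-0.01), 1.0)
```

View pics/side22b.png

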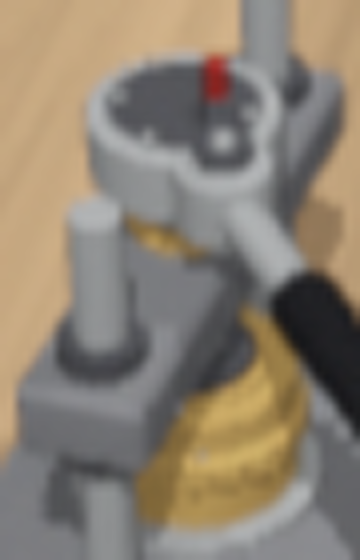

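View pics/top22.png

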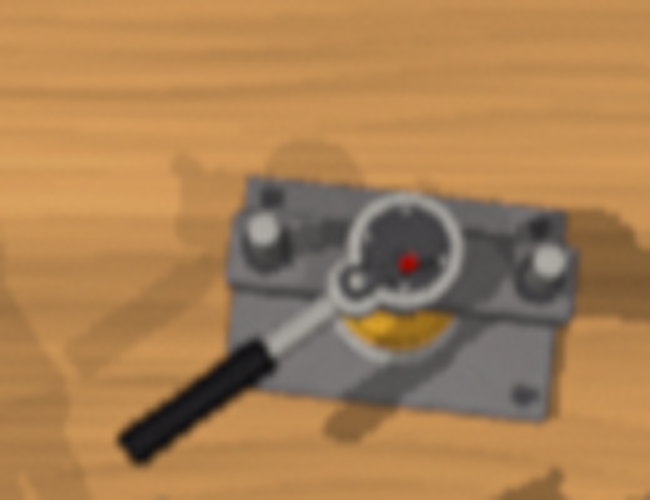

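View pics/side22.png

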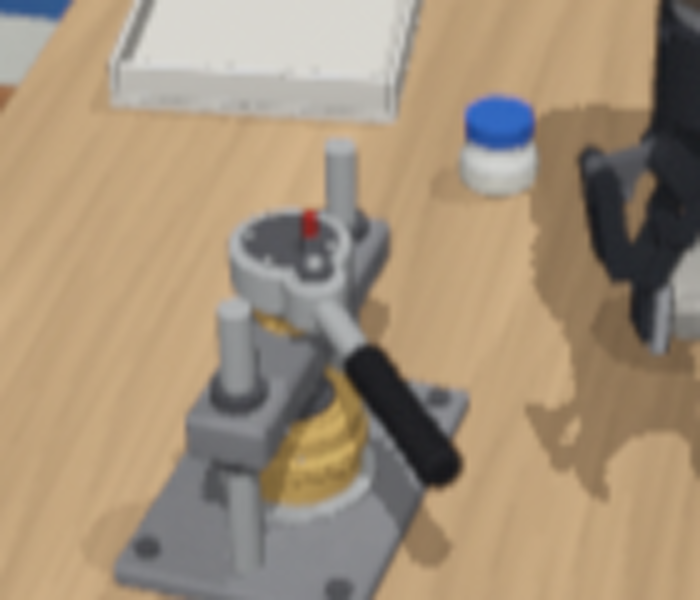

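```bash
python3 - <<'E'
from h import *
t=cv2.imread("pics/t22full.png");s=cv2.imread("pics/s22full.png")
def blk(i,u0,v0,u1,v1):
    h=cv2.cvtColor(i,cv2.COLOR_BGR2HSV);w=np.zeros(h.shape[:2],bool);w[v0:v1,u0:u1]=1
    return blobs(w&(h[...,2]<45),30)
a=blk(t,270,165,315,215);b=blk(s,295,195,325,230);print(a,b)
x=tri(b[0][1],a[0][1]);print(x)
p=plane("top",*a[0][1],.165)[:2]-[.641,-.041];print(np.degrees(np.arctan2(p[1],p[0])),np.linalg.norm(p))
o=r.get_obs();print(o["wrist_force"],o["clock"])
t0=cv2.imread("pics/top0.png");a=blk(t0,265,160,310,190);p=plane("top",*a[0][1],.169)[:2]-[.641,-.041];print("start",np.degrees(np.arctan2(p[1],p[0])))
E
```

```text
[([280, 178, 30, 24, 199], [294.64, 189.46])] [([299, 200, 22, 27, 228], [309.97, 212.82])]
(array([0.55804351, 0.07287495, 0.15883325]), np.float64(0.0018207915772287912))
126.73399710151273 0.14139541244748435
[ 0.23336545 -0.16262299 -0.90238709] 35.4
start 108.90770718556864
```

The handle is clear of the robot and the lever tab is on the tighten side at top (336.6,162.8). The head is about 1 px (3 mm) lower than at the start, and the bystanders haven't been touched. Handing in.

```bash
python3 -c "
from plant import order
print(order.close_job())"
```

```text
the job is handed in; nothing more can be done
None
```

The job is handed in at about 35 s: the lever is set to tighten, and the screw was nipped up to about 1.5–1.6 N m. The robot is clear of everything.

**What I did**
- **Lever:** I pushed the red lever over with the shut fingers. The highest push I read was about 3 N. It snapped across, and later pictures put the tab 9–10 mm to the tighten side.
- **Swing back:** With the fingers loosely around the grip, I swung the handle counter-clockwise past the front to about -1.1 rad. It ran almost free, and the head did not rise in the images, so the spindle was not unscrewed.
- **Tightening:** I worked the handle clockwise in four strokes. The flask halves met during the first. The last readings while moving were 1.47–1.63 N m with the wrist moment included, or 1.25–1.47 N m from the tool force alone.
- **Release:** I let go and backed off.

**Last checks**
- The head sits about 1 px (roughly 3 mm) lower than at the start. The lever is at tighten, and the bystanders look unmoved in the views I checked.

**What failed or stayed unclear**
- The ratchet seemed to slip about one tooth twice, once in the first stroke and once at the start of the second. Torque dropped to zero and then came back. There was no slip in the last two strokes.
- After the final stroke the handle sprang back about 20°. I took this as wind-up in the ratchet drive, not the screw turning back, because each stroke picked up the load farther round than the last or at the same place.
- Torque readings scattered by about ±0.1 N m.
- The lid closing (1.6 mm) is only about half a pixel. That the flask is shut rests mainly on the torque rise and a lid shift of about 0.3–0.6 px. I could not make out the white mark on the hexagon.

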